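# Steady the swinging drop hook and hang the plate on it

### The arm

A 6-joint arm with a two-finger parallel gripper is mounted at the origin on the work surface. World frame = base frame: x ahead of the robot, y to its left, z up, the work surface at z = 0. Lengths are in mm, angles in degrees, forces in N, time in s.
With the tool pointing down it reaches from about 350 to 975 mm from the base axis. Payload 7.1 kg.
Tool frame: the origin (TCP) lies between the finger pads; the fingertips stand 25 mm ahead of it and the grasp point (between the pads) lies 6 mm ahead of it; y points along the fingers, z is the direction in which the jaws open and shut, and the axes are right-handed (so a half turn about y gives the same grasp; the last joint's range is limited). The gripper opens to 88 mm and grips with 3 to 60 N. Pads are 20 mm wide; open, the fingers measure 115 mm over their backs; the gripper's body (75 mm by 178 mm) begins 61 mm behind the grasp point.
Start: joints at [74.656, 24.242, 93.386, -0, 62.372, -1.089], TCP at [153.869, 605.747, 247.675] pointing down, gripper open.
Joint ranges: [-172.04, 172.04], [-51.8, 120.97], [4.93, 147.93], [-75.15, 255.16], [6.16, 154.13], [-145.62, 145.62]. Speed limits (degrees/s): [136.94, 136.94, 172.46, 180, 180, 180].

### API

Orientations are given as [roll, pitch, yaw] about the fixed x, y, z axes, in that order (R = Rz(yaw) Ry(pitch) Rx(roll)).
In Python, from station import r gives the robot as it stands.
- The arm moves only by the tool arm_command, never from a script. Its argument "moves" is a list that holds one entry, the list of rows, each a list of 7 numbers: the turn, a rotation vector about the tool's x, y, z in degrees, then the shift along the tool's x, y, z in cm, then the opening, from 0 (shut) to 1 (fully open). A call has 1 to 10 rows; each row shifts and turns the commanded pose from where the row before left it, along the tool's axes as they then stand; what a row does not reach is not made up. A row lasts 1/12 s, in which the tool goes at most 41.7 mm and 7.16 degrees, less where a joint would pass 70% of its speed; a pose out of reach is approached as far as the arm can. A call is refused whole if a number of a shift passes 4.17 or a number of a turn 7.16, either way. A call with a gripper value outside its range is refused whole. The fingers move at their own pace and stop on an object; the grip force is fixed at half the most. Time passes only in rows, so rows that do not move let the fingers close. It gives the time, the measured TCP pose, the force and the opening at its end, in the units of the state.
- r.sense(): the state, without advancing time (a new reading comes with each control period).
- r.read_camera(name): name is "side" or "top" or "wrist"; returns a dict with "pixels" (480x640x3 uint8, red, green, blue), "fx", "fy", "cx", "cy" (pixels), "world_to_cam" (4x4, takes a point from world to camera coordinates); the wrist camera has in their place "tool_from_camera" (4x4, takes a point from camera to tool coordinates, whose origin is the TCP and whose axes are the tool frame's). Camera axes: x right, y down, z forward; pixel columns grow to the right and rows downward; lengths in mm; the calibration is good to about 2 mm. The wrist camera is an equidistant fisheye: a pixel r from the principal point sees the ray r / f radians off the axis. A picture is of the moment at which its call begins: read the wrist's pose just before it. There is no depth.
- r.close_job(): hands the job in, once; it reports no verdict.
The state is a dict: "clock": time; "joint_positions": joint angles; "joint_vel": joint speeds; "joint_torque": joint torques, N m; "ee_pos": TCP position; "tool_rot": TCP orientation; "force": force on the tool from outside, world axes, zero at the start; "wrist_torque": the same for the moment, N m; "grip_width": opening from 0.0 (shut) to 1.0 (fully open).
Only numpy, scipy, OpenCV 4.12 (cv2) and the standard library are available. Lean on these libraries where they do the work, as an engineer would, in place of code of your own. Each camera call takes 0.05 s, during which the arm holds its last target. There are 200 camera calls.

### The job

The drop hook on its stand is swinging: first bring it to rest with a gentle touch, while the plate is still well clear of being hung. Then hang the aluminium plate from the rack on the still hook by its window: press it down past the sprung keeper until it is fully home on the bottom of the hook, and prove it with a steady downward push of about 12 N for a good half second, never loading or striking the hook with more than 25 N. Let go and leave hook and plate hanging level and almost still, with the tape, the bit block and the screwdriver where they are.

Things in the scene. Friction and masses are not known exactly. Their poses are not given: they have to be found in the camera images.
- hook (a joint): Swing angle of the drop hook about the pin at its top: 0 = straight down, positive = swung to the stand's -x side (towards the robot). It is let go at 0.25 to 0.4 rad and swings on (period about 0.75 s, mass 0.35 kg) with hardly any friction; it will not come to rest by itself. It cannot move in any other direction. The reading's noise is about 0.01 rad.
- pivot (a point): Fixed point on the grey gallows stand: middle of the hook's swing axis, 300 mm above the bench. Axes are the stand's: y = swing axis (the hook swings along x), z up. A 16 mm wide beam runs 16 to 38 mm above it from y = -1 to +214 mm, to a 28 mm square post at y = +200 mm on a 130 x 110 mm foot. The -x side (the robot's) and the -y side are clear.
- hook_seat (a point): Moves with the dark steel J-shaped hook: middle of the floor of its throat, 160 mm below the pivot; axes as the stand's when it hangs straight. Hook 14 mm wide along x. Flat shank at y = +5.5 to +13.5 mm, from the pivot down; bottom 10 mm thick below this point, y = -13.5 to +13.5 mm. The throat is 11 mm wide along y, open upwards.
- hook_tip (a point): Top of the hook's upturned tip, moving with the hook: 23 mm above hook_seat, at y = -9.7 mm. The tip is 8.5 mm thick (y = -5.5 to -14 mm), rounded on top. A part comes in over the tip from the -y side, the tip passing through its window, and then goes down into the throat between tip and shank.
- keeper (a joint): Slim steel sprung keeper (0 = at rest, positive = pushed aside towards the shank, up to 0.17 rad), hinged on the shank 42 mm above hook_seat; it leans down into the throat to y = -2 mm, 12 mm above hook_seat. A part going down pushes it aside (3 to 9 N downward, more than the plate weighs); it snaps back above the plate's bridge when that is home. Then comes the solid floor.
- plate_center (a point): Centre of the loose aluminium plate, 190 (x) x 6 (y) x 80 mm (z, up), about 0.2 kg. Its middle has a rectangular window, 26 mm wide along x, from 12 mm below to 30 mm above this point; a bridge 10 mm high closes it at the top. Either solid end can be gripped across the 6 mm. It starts upright on edge in the rack, top 92 mm above the bench, x along the slot, -x end towards the robot.
- plate_bridge (a point): Middle of the underside of the plate's bridge (upper edge of the window), 30 mm above plate_center; axes as plate_center. When hung home it lies on hook_seat.
- rack: Fixed blue rack, 100 x 60 x 38 mm, with a slot along its x, 9.6 mm wide and 26 mm deep, that holds the plate's middle; origin at the centre of its underside. The plate overhangs it by 45 mm at both ends; it lifts straight out.
- tape: Bystander: yellow round measuring-tape case, 64 mm across, 27 mm high, origin at the centre of its underside.
- bit_block: Bystander: grey steel drill-bit block with three holes, 70 x 50 x 35 mm, origin at the centre of its underside.
- driver: Bystander: screwdriver 190 mm long lying on the bench along its x.
Things that resemble listed ones, but are neither listed nor needed, are in the scene too. What is meant by the part that bears plate_center is not brown, and is the smaller of those in its own colour.

How it is judged:
By the outcome, as a careful person would: the job done as asked, in the order asked, and still so for the second after the job is handed in, with the robot touching nothing.
It also fails if it takes over 69 s, if anything falls off the work surface, if the arm or the gripper's body presses on something with over 40 N, if the wrist force passes 120 N, or if a joint passes its speed limit or range.

## Working session

There is one attempt and no reset: what is moved stays moved. The work goes in short steps, Python scripts to look and compute and a tool call to move; the robot and the scene stay as the last step left them, time stands still between calls to the robot, and variables do not carry over. Pictures are saved under pics/ and viewed, about 8 in all and at most 12, crops included, and the job is handed in when it is done.

Besides the shell and the picture viewer there is one more tool, called after "Emit:" as a command line: name --argument value ..., lists and objects as JSON in quotes. arm_command: Moves the arm, as the interface text tells. Its arguments: {"type":"object","properties":{"moves":{"type":"array","items":{"type":"array","items":{"type":"array","items":{"type":"number"}}}}},"required":["moves"]}

```bash
mkdir -p pics; ls
cat > h.py <<'E'
import numpy as np, cv2
from station import r
def snap(n,f):
    c=r.read_camera(n); cv2.imwrite('pics/'+f+'.png',c['pixels'][:,:,::-1]); np.savez('pics/'+f,**{k:v for k,v in c.items()}); return c
def ray(c,u,v):
    W=np.array(c['world_to_cam']);R=W[:3,:3];t=W[:3,3]
    return -R.T@t, R.T@np.array([(u-c['cx'])/c['fx'],(v-c['cy'])/c['fy'],1])
def atz(c,u,v,z):
    o,d=ray(c,u,v); return o+d*(z-o[2])/d[2]
def proj(c,p):
    W=np.array(c['world_to_cam']);q=W[:3,:3]@p+W[:3,3]; return c['fx']*q[0]/q[2]+c['cx'],c['fy']*q[1]/q[2]+c['cy']
def tri(c1,p1,c2,p2):
    o1,d1=ray(c1,*p1);o2,d2=ray(c2,*p2)
    s=np.linalg.lstsq(np.c_[d1,-d2],o2-o1,rcond=None)[0]
    a=o1+s[0]*d1;b=o2+s[1]*d2; return (a+b)/2,np.linalg.norm(a-b)
E
python3 - <<'E'
from h import *
print(r.sense())
for n in('side','top'):
    c=snap(n,n+'0'); print(n,c['fx'],c['cx'],c['cy'],np.array(c['world_to_cam']).round(3).tolist())
E
```

```text
pics
{'clock': 0.0, 'joint_positions': array([ 7.46568407e+01,  2.42847527e+01,  9.34321479e+01,  6.99401298e-04,
        6.23712150e+01, -1.08980481e+00]), 'joint_vel': array([-0.07218458,  0.06636808,  0.04658965, -0.03297532, -0.03659639,
       -0.06366857]), 'joint_torque': array([ 1.86986028e-03, -5.44642389e+01, -2.73660064e+01,  6.43975753e-02,
        2.30304559e-02, -1.34423967e-04]), 'ee_pos': array([153.72780162, 605.26093908, 246.89325482]), 'tool_rot': array([-9.00880879e+01,  2.29495467e-03, -1.42536811e+01]), 'force': array([ 0.11177694,  0.66732415, -0.1355041 ]), 'wrist_torque': array([-0.04504992, -0.01239242,  0.03227826]), 'grip_width': 0.9999577894316204}
side 602.98513415028 304.168659202834 248.33785153264373 [[0.861, -0.508, -0.012, -439.494], [-0.384, -0.636, -0.669, 241.368], [0.332, 0.581, -0.743, 1133.091], [0.0, 0.0, 0.0, 1.0]]
top 616.295214826246 314.035405999133 229.79406846312233 [[0.005, -1.0, -0.006, -83.191], [-0.995, -0.004, -0.099, 502.11], [0.099, 0.006, -0.995, 1257.759], [0.0, 0.0, 0.0, 1.0]]
```

View pics/side0.png

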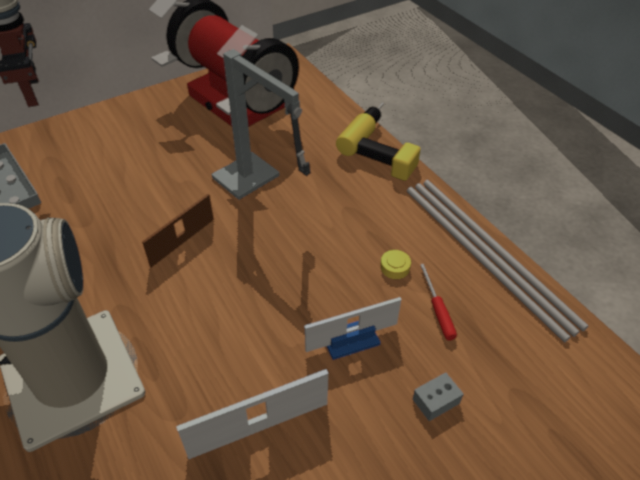

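View pics/top0.png

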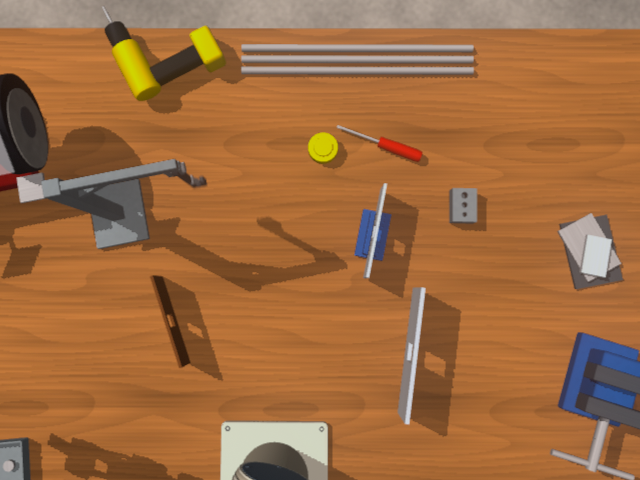

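Candidates for the plate: the white plate in the blue rack (side 352,325; top 377,230), a larger white plate (side 255,412; top 412,355) and a brown plate (side 180,230; top 170,320). The smaller white one in the rack is the one meant. I'll check it and the stand in a composite of crops.

Run:
```python
import cv2,numpy as np
s=cv2.imread('pics/side0.png');t=cv2.imread('pics/top0.png')
def crop(im,x,y,w,h,k):
    o=cv2.resize(im[y:y+h,x:x+w],None,fx=k,fy=k,interpolation=cv2.INTER_CUBIC)
    for i in range(0,w,20):
        cv2.putText(o,str(x+i),(i*k,8),0,.3,(0,255,255),1);cv2.line(o,(i*k,10),(i*k,15),(0,255,255),1)
    for i in range(0,h,20):
        cv2.putText(o,str(y+i),(0,i*k+4),0,.3,(0,255,255),1);cv2.line(o,(20,i*k),(26,i*k),(0,255,255),1)
    return o
a=np.vstack([np.hstack([crop(s,215,45,100,75,4),crop(s,302,290,100,75,4)]),np.hstack([crop(t,120,140,100,75,4),crop(t,335,180,66,100,3)[:300,:198],crop(t,20,160,67,100,3)[:300,:202]])[:, :800]])
cv2.imwrite('pics/c1.png',a);print(a.shape)
```

```text
Traceback (most recent call last):
ValueError: all the input array dimensions except for the concatenation axis must match exactly, but along dimension 1, the array at index 0 has size 800 and the array at index 1 has size 799
```

```bash
cat > cr.py <<'E'
import cv2,numpy as np
def crop(im,x,y,w,h,k):
    o=cv2.resize(im[y:y+h,x:x+w],None,fx=k,fy=k,interpolation=cv2.INTER_CUBIC)
    for i in range(0,w,20):
        cv2.putText(o,str(x+i),(i*k,8),0,.3,(0,255,255),1);cv2.line(o,(i*k,10),(i*k,15),(0,255,255),1)
    for i in range(0,h,20):
        cv2.putText(o,str(y+i),(0,i*k+4),0,.3,(0,255,255),1);cv2.line(o,(20,i*k),(26,i*k),(0,255,255),1)
    return o
E
python3 - <<'E'
from cr import *
s=cv2.imread('pics/side0.png');t=cv2.imread('pics/top0.png')
a=np.vstack([np.hstack([crop(s,215,45,100,75,4),crop(s,302,290,100,75,4)]),np.hstack([crop(t,120,140,100,75,4),crop(t,335,180,66,100,3)[:300,:198],crop(t,20,160,68,100,3)[:300,:202]])[:, :800]])
cv2.imwrite('pics/c1.png',a);print(a.shape)
E
```

```text
(600, 800, 3)
```

View pics/c1.png

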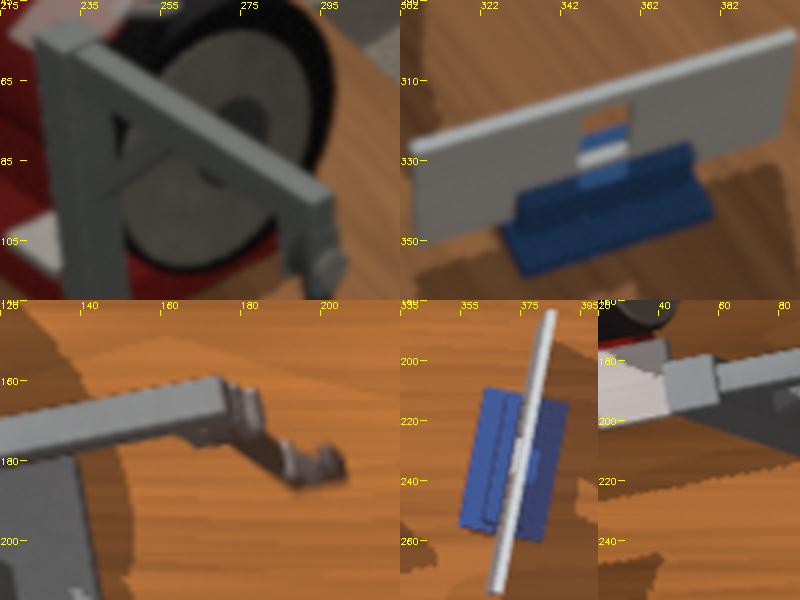

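Run:
```python
from h import *
s=dict(np.load('pics/side0.npz'));t=dict(np.load('pics/top0.npz'))
A=atz(t,174.3,159.5,338);B=atz(t,177,168.7,338)
print('beam end',A,B,np.linalg.norm(A-B)); e=(A+B)/2
# side view: end corners top face (from crop): (295.5,97) right near corner
print(atz(s,294.5,95.5,338),atz(s,298,92.5,338))
for z in(338,):
    print('beam at post',atz(t,59,181.5,z),atz(t,60,190,z))
    C=(atz(t,59,181.5,z)+atz(t,60,190,z))/2
d=C-e; print('stand +y dir',np.degrees(np.arctan2(d[1],d[0])), np.linalg.norm(d))
print('plate top', p:=atz(t,385.7,183.7,92), q:=atz(t,367.5,277.5,92), np.linalg.norm(p-q), np.degrees(np.arctan2((p-q)[1],(p-q)[0])))
print('side', p2:=atz(s,305,327,92), q2:=atz(s,400,299,92), np.linalg.norm(p2-q2))
print('tri',tri(s,(400,299),t,(385.7,183.7)),tri(s,(305,327),t,(367.5,277.5)))
print('tape etc',atz(t,323,148,27),atz(t,345,127,10),atz(t,420,156,10),atz(t,463,205,35))
print('bigplate',atz(t,418,290,92),atz(t,405,422,92),'brown',atz(t,156,277,92),atz(t,184,366,92))
```

```text
beam end [582.7630664 139.6229523 338.       ] [567.93197233 134.928775   338.        ] 15.556241572216733
[573.74214846 136.61947988 338.        ] [584.49008247 141.81995607 338.        ]
beam at post [546.69530319 321.81037222 338.        ] [533.0666032  319.60024524 338.        ]
stand +y dir 100.94325135151568 186.82676103320316
plate top [ 588.2503497  -223.26038536   92.        ] [ 402.46732025 -186.42501757   92.        ] 189.39952046324203 -11.214640936981073
side [ 404.10785559 -185.02048087   92.        ] [ 589.14259641 -222.26281725   92.        ] 188.74545538485302
tri (array([ 588.08521101, -223.14676276,   93.6795187 ]), np.float64(0.29181120991142234)) (array([ 402.8103755 , -186.40597193,   94.60437052]), np.float64(0.885831457257281))
tape etc [675.2863317  -99.12427058  27.        ] [ 725.18768214 -146.17542044   10.        ] [ 662.60316831 -305.68668884   10.        ] [ 554.21541856 -389.0981749    35.        ]
bigplate [ 378.59699051 -284.75362886   92.        ] [ 127.53511135 -256.91793184   92.        ] brown [401.59810511 227.71056533  92.        ] [230.45611875 168.41667655  92.        ]
```

Views: the side and top crops confirm the smaller white plate sitting in the blue rack (top edge from top 385.7,183.7 to 367.5,277.5), the beam end at top (175.5,164), and the hook swinging below it. First I'll stop the hook by straddling the shank about 70 mm below the pivot with open jaws and closing slowly.

```bash
cat >> h.py <<'E'
from scipy.spatial.transform import Rotation as Ro
def cur(): 
    s=r.sense(); return np.array(s['ee_pos']),Ro.from_euler('xyz',s['tool_rot'],degrees=True)
SY=11.0
PIV=np.array([575.2,138.3,300.])
def ax(yaw): a=np.radians(yaw); return np.array([np.cos(a),np.sin(a),0]),np.array([-np.sin(a),np.cos(a),0])
def Rt(d,z):  # tool y along d, tool z along z
    d=d/np.linalg.norm(d); z=z-d*(d@z); z/=np.linalg.norm(z); return Ro.from_matrix(np.c_[np.cross(d,z),d,z])
def plan(p0,R0,p1,R1,n=None):
    w=(R0.inv()*R1).as_rotvec(degrees=True)
    m=max(np.abs(w).max()/7,np.linalg.norm(p1-p0)/40); n=n or int(np.ceil(m))
    M=sum(((R0*Ro.from_rotvec(w*(k+.5)/n,degrees=True)).as_matrix() for k in range(n)))
    s=np.linalg.solve(M,p1-p0)/10
    print(n,'rows',(w/n).round(2).tolist(),s.round(3).tolist(),'norm cm',np.linalg.norm(s).round(2)); return p1,R1
E
python3 - <<'E'
from h import *
sx,sy=ax(SY); p,R=cur(); dn=np.array([0,0,-1.])
p,R=plan(p,R,np.array([400,20,330.]),Rt(dn,sx))
d=(sy+dn)/2**.5
g=PIV+sy*8-np.array([0,0,70]); t=g-6*d
p,R=plan(p,R,t-120*d,Rt(d,sx))
print(t,t-120*d)
p,R=plan(p,R,t,Rt(d,sx))
E
```

```text
17 rows [0.0, 3.81, 0.0] [3.69, -0.487, -1.384] norm cm 3.97
7 rows [-0.0, 0.0, 6.43] [0.039, 0.157, 2.779] norm cm 2.78
[574.48306204 141.98832604 234.24264069] [590.67374219  58.69449748 319.09545443]
3 rows [0.0, 0.0, 0.0] [-0.0, 4.0, -0.0] norm cm 4.0
```

Run:
```python
from h import *
sx,sy=ax(SY); p,R=cur(); dn=np.array([0,0,-1.])
p,R=plan(p,R,np.array([400,20,330.]),R)
p,R=plan(p,R,p,Rt(dn,sx),10)
```

```text
17 rows [0.0, 0.0, 0.0] [2.252, -0.484, -2.981] norm cm 3.77
10 rows [0.01, 6.47, 0.0] [-0.0, -0.0, 0.0] norm cm 0.0
```

Emit:
arm_command --moves '[[[0,0,0,2.25,-0.48,-2.98,1],[0,0,0,2.25,-0.48,-2.98,1],[0,0,0,2.25,-0.48,-2.98,1],[0,0,0,2.25,-0.48,-2.98,1],[0,0,0,2.25,-0.48,-2.98,1],[0,0,0,2.25,-0.48,-2.98,1],[0,0,0,2.25,-0.48,-2.98,1],[0,0,0,2.25,-0.48,-2.98,1],[0,0,0,2.25,-0.48,-2.98,1]]]'

```text
clock: 0.85
ee_pos: [284.1, 294.1, 290.9]
tool_rot: [-90.0, 0.0, -14.2]
force: [0.1, 0.5, 0.5]
grip_width: 1.002
```

Emit:
arm_command --moves '[[[0,0,0,2.25,-0.48,-2.98,1],[0,0,0,2.25,-0.48,-2.98,1],[0,0,0,2.25,-0.48,-2.98,1],[0,0,0,2.25,-0.48,-2.98,1],[0,0,0,2.25,-0.48,-2.98,1],[0,0,0,2.25,-0.48,-2.98,1],[0,0,0,2.25,-0.48,-2.98,1],[0,0,0,2.25,-0.48,-2.98,1]]]'

```text
clock: 1.52
ee_pos: [399.9, 18.6, 329.5]
tool_rot: [-90.0, -0.0, -14.3]
force: [0.4, 0.5, 0.2]
grip_width: 0.999
```

Emit:
arm_command --moves '[[[0,6.47,0,0,0,0,1],[0,6.47,0,0,0,0,1],[0,6.47,0,0,0,0,1],[0,6.47,0,0,0,0,1],[0,6.47,0,0,0,0,1],[0,6.47,0,0,0,0,1],[0,6.47,0,0,0,0,1],[0,6.47,0,0,0,0,1],[0,6.47,0,0,0,0,1],[0,6.47,0,0,0,0,1]]]'

```text
clock: 2.35
ee_pos: [399.6, 20.6, 329.0]
tool_rot: [-90.0, 0.0, -79.3]
force: [-0.2, -0.2, 0.6]
grip_width: 1.0
```

Emit:
arm_command --moves '[[[0,0,6.43,0.04,0.16,2.78,1],[0,0,6.43,0.04,0.16,2.78,1],[0,0,6.43,0.04,0.16,2.78,1],[0,0,6.43,0.04,0.16,2.78,1],[0,0,6.43,0.04,0.16,2.78,1],[0,0,6.43,0.04,0.16,2.78,1],[0,0,6.43,0.04,0.16,2.78,1],[0,0,0,0,0,0,1],[0,0,0,0,0,0,1]]]'

```text
clock: 3.1
ee_pos: [590.8, 58.1, 315.0]
tool_rot: [-90.4, 45.1, -79.3]
force: [-0.5, 0.0, 0.1]
grip_width: 1.0
```

Run:
```python
from h import *
from cr import crop
s=r.sense(); print(s['clock'],s['ee_pos'],s['tool_rot'],s['joint_positions'].round(1))
c=snap('wrist','w1'); print(c['fx'],c['cx'],c['cy'],np.array(c['tool_from_camera']).round(3).tolist())
```

```text
3.1 [590.75353234  58.06902297 315.00502537] [-90.40111703  45.06199577 -79.28776855] [-13.5  27.   91.4  40.1  85.8 -36.4]
371.64829954431775 320.7018533668061 240.64399151303485 [[-0.0, 0.964, 0.266, -71.171], [0.001, -0.266, 0.964, -136.971], [1.0, 0.0, -0.001, -0.258], [0.0, 0.0, 0.0, 1.0]]
```

View pics/w1.png

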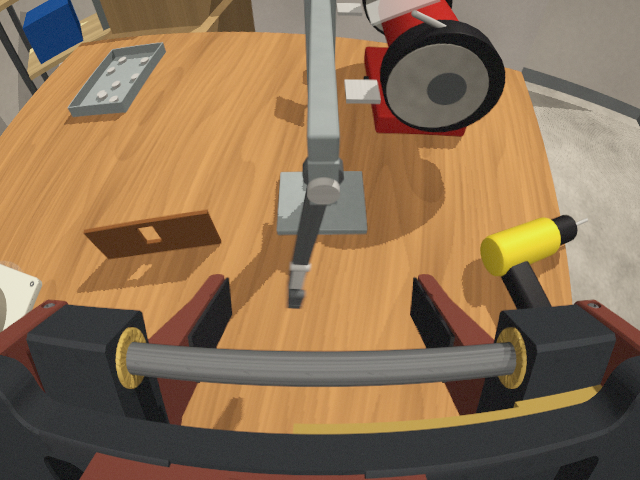

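The view shows the pin end at (324,190), the hook swung a little to the left (tip at 295,300), and the beam running straight up the image, so yaw 11° holds. Next: a numeric check of the pivot, then move in.

```bash
cat >> h.py <<'E'
def wray(c,p,R,u,v):
    T=np.array(c['tool_from_camera']);f=c['fx'];a,b=u-c['cx'],v-c['cy'];q=np.hypot(a,b);th=q/f
    d=np.array([np.sin(th)*a/q,np.sin(th)*b/q,np.cos(th)])
    M=R.as_matrix(); return p+M@T[:3,3], M@(T[:3,:3]@d)
def wproj(c,p,R,P):
    T=np.array(c['tool_from_camera']);t=R.as_matrix().T@(P-p);q=T[:3,:3].T@(t-T[:3,3])
    h=np.hypot(q[0],q[1]);th=np.arctan2(h,q[2]); return c['cx']+c['fx']*th*q[0]/h,c['cy']+c['fx']*th*q[1]/h
E
python3 - <<'E'
from h import *
c=dict(np.load('pics/w1.npz')); p,R=cur()
sx,sy=ax(SY)
print('pred pin front',wproj(c,p,R,PIV+sy*-1),wproj(c,p,R,PIV+sy*-14))
print('beam end bottom/top centre',wproj(c,p,R,PIV-sy+[0,0,16]),wproj(c,p,R,PIV-sy+[0,0,38]))
print('beam far',wproj(c,p,R,PIV+180*sy+[0,0,38]))
d=(sy+[0,0,-1])/2**.5; t=PIV+sy*8-np.array([0,0,70])-6*d
plan(p,R,t,Rt(d,sx),4)
E
```

```text
pred pin front (np.float64(322.60268008692384), np.float64(187.82392212522018)) (np.float64(322.63952235360335), np.float64(207.00502327014647))
beam end bottom/top centre (np.float64(322.6324760959639), np.float64(169.13643740060814)) (np.float64(322.6736370435336), np.float64(139.31272349402053))
beam far (np.float64(322.1214727413539), np.float64(-7.114583051870255))
4 rows [0.04, -0.02, 0.0] [-0.044, 2.958, 0.018] norm cm 2.96
```

Emit:
arm_command --moves '[[[0,0,0,-0.04,2.95,0.02,1],[0,0,0,-0.04,2.95,0.02,1],[0,0,0,-0.04,2.95,0.02,1],[0,0,0,-0.04,2.95,0.02,1],[0,0,0,0,0,0,0.98],[0,0,0,0,0,0,0.96],[0,0,0,0,0,0,0.94],[0,0,0,0,0,0,0.93]]]'

```text
clock: 3.82
ee_pos: [576.0, 141.4, 237.8]
tool_rot: [-89.7, 44.9, -78.8]
force: [0.7, 0.3, 0.1]
grip_width: 0.932
```

Run:
```python
from h import *
s=r.sense(); print(s['clock'],s['ee_pos'],s['tool_rot'],s['force'],s['grip_width'])
ims=[]
from cr import crop
for i in range(8):
    c=r.read_camera('wrist'); ims.append(c['pixels'][150:330,210:430,::-1])
a=np.vstack([np.hstack(ims[:4]),np.hstack(ims[4:])]); a=cv2.resize(a,(800,330)); cv2.imwrite('pics/seq.png',a)
```

```text
3.8167 [576.01741157 141.36990318 237.82205276] [-89.72146372  44.92592894 -78.77721946] [0.72115977 0.34926816 0.09014753] 0.9324454403126567
```

View pics/seq.png

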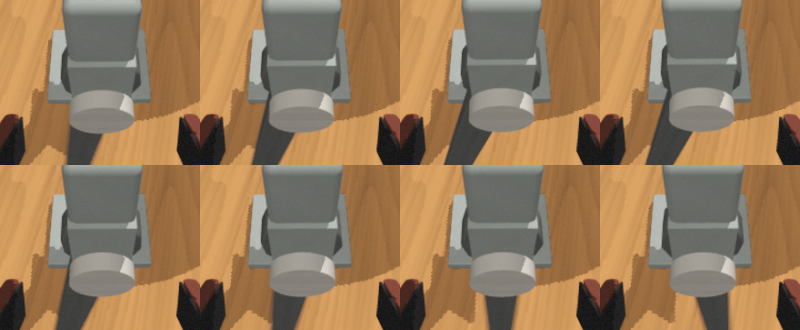

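The eight-frame strip shows the pin centred between the fingers (crop x 102, finger edges about 25 and 178) and the hook swinging freely inside. Closing slowly now.

Emit:
arm_command --moves '[[[0,0,0,0,0,0,0.92],[0,0,0,0,0,0,0.91],[0,0,0,0,0,0,0.9],[0,0,0,0,0,0,0.89],[0,0,0,0,0,0,0.88],[0,0,0,0,0,0,0.87],[0,0,0,0,0,0,0.86],[0,0,0,0,0,0,0.85],[0,0,0,0,0,0,0.84],[0,0,0,0,0,0,0.83]]]'

```text
clock: 5.05
ee_pos: [575.2, 142.0, 235.8]
tool_rot: [-90.0, 45.0, -79.0]
force: [0.3, -0.2, -0.5]
grip_width: 0.83
```

Emit:
arm_command --moves '[[[0,0,0,0,0,0,0.82],[0,0,0,0,0,0,0.81],[0,0,0,0,0,0,0.8],[0,0,0,0,0,0,0.79],[0,0,0,0,0,0,0.78],[0,0,0,0,0,0,0.77],[0,0,0,0,0,0,0.76],[0,0,0,0,0,0,0.75],[0,0,0,0,0,0,0.74],[0,0,0,0,0,0,0.73]]]'

```text
clock: 5.88
ee_pos: [575.2, 142.0, 235.8]
tool_rot: [-90.0, 45.0, -79.0]
force: [0.1, -0.8, 0.7]
grip_width: 0.739
```

Emit:
arm_command --moves '[[[0,0,0,0,0,0,0.72],[0,0,0,0,0,0,0.71],[0,0,0,0,0,0,0.7],[0,0,0,0,0,0,0.69],[0,0,0,0,0,0,0.68],[0,0,0,0,0,0,0.67],[0,0,0,0,0,0,0.66],[0,0,0,0,0,0,0.65],[0,0,0,0,0,0,0.64],[0,0,0,0,0,0,0.63]]]'

```text
clock: 6.72
ee_pos: [575.2, 142.0, 235.8]
tool_rot: [-90.0, 45.0, -79.0]
force: [-0.2, 0.3, -0.3]
grip_width: 0.63
```

Emit:
arm_command --moves '[[[0,0,0,0,0,0,0.62],[0,0,0,0,0,0,0.61],[0,0,0,0,0,0,0.6],[0,0,0,0,0,0,0.59],[0,0,0,0,0,0,0.58],[0,0,0,0,0,0,0.57],[0,0,0,0,0,0,0.56],[0,0,0,0,0,0,0.55],[0,0,0,0,0,0,0.54],[0,0,0,0,0,0,0.53]]]'

```text
clock: 7.55
ee_pos: [575.1, 142.0, 235.7]
tool_rot: [-90.0, 45.0, -79.0]
force: [-0.2, -0.3, -0.6]
grip_width: 0.534
```

Emit:
arm_command --moves '[[[0,0,0,0,0,0,0.52],[0,0,0,0,0,0,0.51],[0,0,0,0,0,0,0.5],[0,0,0,0,0,0,0.49],[0,0,0,0,0,0,0.48],[0,0,0,0,0,0,0.47],[0,0,0,0,0,0,0.46],[0,0,0,0,0,0,0.45],[0,0,0,0,0,0,0.44],[0,0,0,0,0,0,0.43]]]'

```text
clock: 8.38
ee_pos: [575.2, 142.0, 235.8]
tool_rot: [-90.0, 45.0, -79.0]
force: [0.3, 0.2, 0.6]
grip_width: 0.43
```

Emit:
arm_command --moves '[[[0,0,0,0,0,0,0.42],[0,0,0,0,0,0,0.41],[0,0,0,0,0,0,0.4],[0,0,0,0,0,0,0.39],[0,0,0,0,0,0,0.38],[0,0,0,0,0,0,0.37],[0,0,0,0,0,0,0.36],[0,0,0,0,0,0,0.35],[0,0,0,0,0,0,0.34],[0,0,0,0,0,0,0.33]]]'

```text
clock: 9.22
ee_pos: [575.2, 142.0, 235.8]
tool_rot: [-90.0, 45.0, -79.0]
force: [0.2, 0.9, 0.2]
grip_width: 0.331
```

Run:
```python
from h import *
s=r.sense(); print(s['clock'],s['ee_pos'],s['tool_rot'],s['force'],s['grip_width'])
ims=[]
for i in range(8):
    c=r.read_camera('wrist'); ims.append(c['pixels'][180:330,240:400,::-1])
    if i%2: r.sense()
a=np.vstack([np.hstack(ims[:4]),np.hstack(ims[4:])]); a=cv2.resize(a,(800,375)); cv2.imwrite('pics/seq2.png',a)
```

```text
9.2167 [575.22871402 142.02556783 235.78486946] [-89.99944125  45.00892174 -78.95036908] [0.20615323 0.87666623 0.1807999 ] 0.3311643823675145
```

View pics/seq2.png

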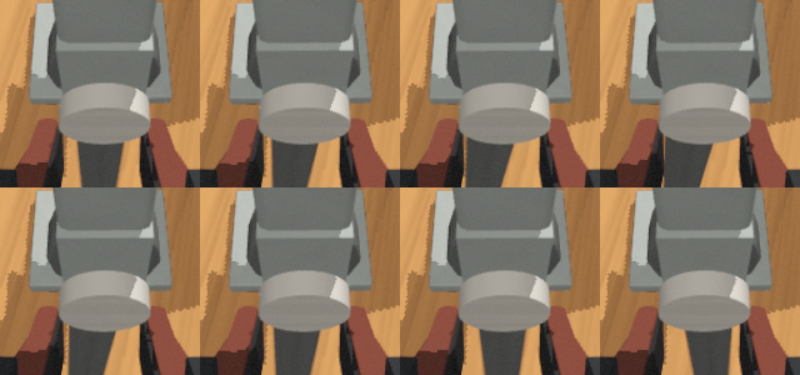

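The strip shows the swing now confined, with the hook rocking only a few mm between the pads. Continuing gently.

Emit:
arm_command --moves '[[[0,0,0,0,0,0,0.32],[0,0,0,0,0,0,0.313],[0,0,0,0,0,0,0.306],[0,0,0,0,0,0,0.3],[0,0,0,0,0,0,0.293],[0,0,0,0,0,0,0.286],[0,0,0,0,0,0,0.28],[0,0,0,0,0,0,0.273],[0,0,0,0,0,0,0.266],[0,0,0,0,0,0,0.26]]]'

```text
clock: 10.45
ee_pos: [575.2, 142.0, 235.8]
tool_rot: [-90.0, 45.0, -79.0]
force: [0.8, -0.6, 0.8]
grip_width: 0.262
```

Emit:
arm_command --moves '[[[0,0,0,0,0,0,0.255],[0,0,0,0,0,0,0.25],[0,0,0,0,0,0,0.245],[0,0,0,0,0,0,0.24],[0,0,0,0,0,0,0.235],[0,0,0,0,0,0,0.23],[0,0,0,0,0,0,0.225],[0,0,0,0,0,0,0.22],[0,0,0,0,0,0,0.215],[0,0,0,0,0,0,0.21]]]'

```text
clock: 11.28
ee_pos: [575.3, 142.0, 235.8]
tool_rot: [-90.0, 45.0, -79.0]
force: [0.5, -0.0, 0.5]
grip_width: 0.211
```

Emit:
arm_command --moves '[[[0,0,0,0,0,0,0.207],[0,0,0,0,0,0,0.204],[0,0,0,0,0,0,0.2],[0,0,0,0,0,0,0.197],[0,0,0,0,0,0,0.194],[0,0,0,0,0,0,0.19],[0,0,0,0,0,0,0.19],[0,0,0,0,0,0,0.19]]]'

```text
clock: 11.95
ee_pos: [575.2, 142.0, 235.8]
tool_rot: [-90.0, 45.0, -79.0]
force: [-1.0, -0.5, 0.4]
grip_width: 0.191
```

Run:
```python
from h import *
s=r.sense(); print(s['clock'],s['force'],s['grip_width'])
p=None; col=[]
for i in range(8):
    c=r.read_camera('side'); g=c['pixels'].astype(float); 
    # hook lower part in side image: dark pixels rows 150-170, cols 285-325
    k=g[120:172,285:325]; m=k.sum(2)<170; y,x=np.nonzero(m); col.append((x.mean()+285,m.sum()))
print(np.round(col,2).tolist())
snap('wrist','w3')
im=cv2.imread('pics/w3.png')[180:330,240:400]; sd=c['pixels'][80:180,260:340,::-1]
cv2.imwrite('pics/w3c.png',np.hstack([cv2.resize(im,(427,400)),cv2.resize(sd,(320,400))]))
```

```text
11.95 [-0.95464888 -0.4945474   0.43186491] 0.19146526264881983
[[301.87, 1307.0], [301.89, 1302.0], [301.89, 1305.0], [301.93, 1304.0], [301.92, 1306.0], [301.92, 1311.0], [301.95, 1305.0], [301.97, 1306.0]]
```

View pics/w3c.png

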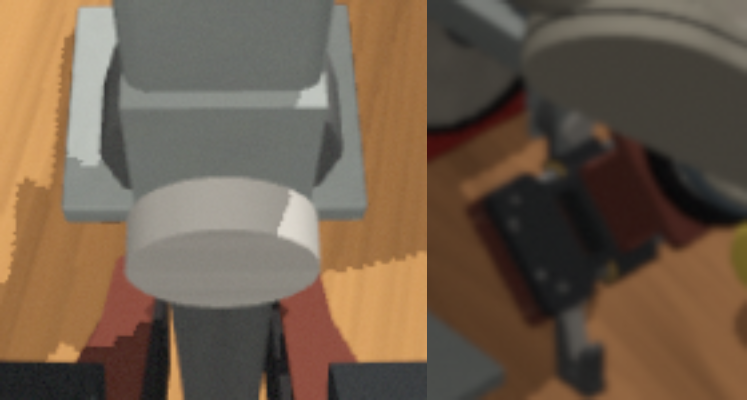

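The crop shows the shank between the pads with about 1 mm either side. Tightening a bit more (no squeeze), then opening and backing off.

Emit:
arm_command --moves '[[[0,0,0,0,0,0,0.187],[0,0,0,0,0,0,0.184],[0,0,0,0,0,0,0.181],[0,0,0,0,0,0,0.178],[0,0,0,0,0,0,0.175],[0,0,0,0,0,0,0.172],[0,0,0,0,0,0,0.169],[0,0,0,0,0,0,0.169],[0,0,0,0,0,0,0.169],[0,0,0,0,0,0,0.169]]]'

```text
clock: 13.23
ee_pos: [575.2, 142.0, 235.8]
tool_rot: [-90.0, 45.0, -79.0]
force: [-0.7, 0.6, 0.2]
grip_width: 0.17
```

Emit:
arm_command --moves '[[[0,0,0,0,0,0,0.167],[0,0,0,0,0,0,0.166],[0,0,0,0,0,0,0.166],[0,0,0,0,0,0,0.166],[0,0,0,0,0,0,0.166],[0,0,0,0,0,0,0.18],[0,0,0,0,0,0,0.2],[0,0,0,0,0,0,0.3],[0,0,0,0,0,0,0.5]]]'

```text
clock: 13.98
ee_pos: [575.2, 142.0, 235.8]
tool_rot: [-90.0, 45.0, -79.0]
force: [-0.0, -0.5, -0.6]
grip_width: 0.308
```

Emit:
arm_command --moves '[[[0,0,0,0,0,0,0.8],[0,0,0,0,0,0,1],[0,0,0,0,-2,0,1],[0,0,0,0,-3,0,1],[0,0,0,0,-3,0,1],[0,0,0,0,-3,0,1],[0,0,0,0,-2,0,1],[0,0,0,0,0,0,1]]]'

```text
clock: 14.65
ee_pos: [594.8, 49.4, 330.7]
tool_rot: [-89.6, 44.9, -78.8]
force: [0.0, -0.1, -1.0]
grip_width: 0.921
```

Run:
```python
from h import *
s=r.sense(); print(s['clock'],s['ee_pos'],s['tool_rot'])
f=[]
for i in range(10):
    c=r.read_camera('wrist'); f.append(c['pixels'].copy())
np.save('pics/f.npy',np.array(f)); np.savez('pics/w4',**c)
g=np.array(f).astype(float)
# shank dark pixels between pin and tip
for row in (230,260,290):
    print(row,[round(float((np.nonzero(x[row,270:370].sum(1)<190)[0]).mean()+270),2) for x in g])
cv2.imwrite('pics/w4.png',cv2.resize(f[0][150:330,240:400,::-1],(640,720))[:600])
```

```text
14.65 [594.80353861  49.3845141  330.68399561] [-89.55891905  44.86882198 -78.78616039]
230 [318.5, 318.64, 321.25, 322.12, 322.29, 322.38, 322.93, 322.5, 321.77, 321.42]
260 [318.33, 319.0, 321.5, 321.57, 322.54, 322.08, 322.0, 322.69, 321.54, 321.11]
290 [nan, nan, nan, nan, nan, nan, nan, nan, nan, 317.0]<stdin>:10: RuntimeWarning: Mean of empty slice.
  ret = ret.dtype.type(ret / rcount)
```

View pics/w4.png

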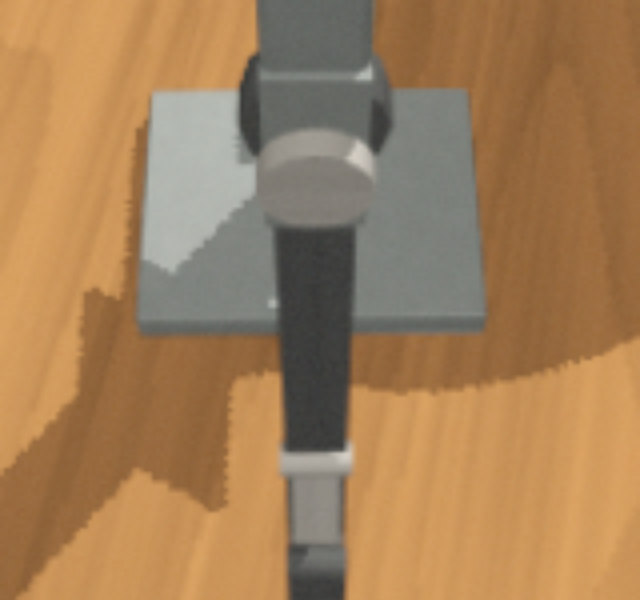

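The hook hangs straight below the pin (image column 321±0.6 over the last seven frames, about ±0.005 rad), so it is at rest. Now the plate: tilted grasp on the near solid end, close to the window.

```bash
cat >> h.py <<'E'
PC=np.array([495.5,-204.7,52.]); PY=-11.2; TILT=60
def gr(C,yaw,gx=-35,gz=14,back=0):  # TCP pose gripping plate centred C
    px,py=ax(yaw); a=np.radians(TILT); d=px*np.cos(a)+np.array([0,0,-np.sin(a)])
    return C+px*gx+np.array([0,0,gz])-(6+back)*d, Rt(d,py)
E
python3 - <<'E'
from h import *
p,R=cur(); t,Rn=gr(PC,PY,back=110); print(t)
plan(p,R,t,Rn)
E
```

```text
[ 404.27117055 -186.63620534  166.45894684]
11 rows [-0.86, -6.51, -5.97] [0.515, 1.057, -3.258] norm cm 3.46
```

Run:
```python
from h import *
p,R=cur(); t,Rn=gr(PC,PY,back=110)
plan(p,R,t,Rn,14)
w=np.array([-.68,-5.11,-4.69]);
M=(R.inv()*Rn).as_rotvec(degrees=True)/14
S=np.linalg.solve(sum((R*Ro.from_rotvec(M*(k+.5),degrees=True)).as_matrix() for k in range(14)),t-p)
q=p.copy()
for k in range(14):
    q=q+(R*Ro.from_rotvec(M*(k+.5),degrees=True)).apply(S)
    if k%3==1: print(q.round())
```

```text
14 rows [-0.67, -5.12, -4.69] [0.405, 0.831, -2.56] norm cm 2.72
[543.  44. 307.]
[479.  12. 268.]
[432. -41. 227.]
[ 407. -109.  190.]
[ 404. -187.  166.]
```

Run:
```python
from h import *
p,R=cur(); q=np.array([560,-90,320.]); t,Rn=gr(PC,PY,back=110)
plan(p,R,q,R,4)
plan(q,R,t,Rn,14)
```

```text
4 rows [0.0, 0.0, 0.0] [2.486, -2.234, -1.483] norm cm 3.66
14 rows [-0.67, -5.12, -4.69] [-0.208, 0.994, -1.631] norm cm 1.92
```

Emit:
arm_command --moves '[[[0,0,0,2.49,-2.23,-1.48,1],[0,0,0,2.49,-2.23,-1.48,1],[0,0,0,2.49,-2.23,-1.48,1],[0,0,0,2.49,-2.23,-1.48,1]]]'

```text
clock: 15.48
ee_pos: [559.8, -91.5, 320.1]
tool_rot: [-90.0, 45.0, -78.9]
force: [0.4, 0.6, -0.0]
grip_width: 1.0
```

Emit:
arm_command --moves '[[[-0.67,-5.12,-4.69,-0.21,0.99,-1.63,1],[-0.67,-5.12,-4.69,-0.21,0.99,-1.63,1],[-0.67,-5.12,-4.69,-0.21,0.99,-1.63,1],[-0.67,-5.12,-4.69,-0.21,0.99,-1.63,1],[-0.67,-5.12,-4.69,-0.21,0.99,-1.63,1],[-0.67,-5.12,-4.69,-0.21,0.99,-1.63,1],[-0.67,-5.12,-4.69,-0.21,0.99,-1.63,1]]]'

```text
clock: 16.07
ee_pos: [446.8, -91.6, 255.1]
tool_rot: [-78.1, 7.0, -43.3]
force: [0.0, -0.2, -0.2]
grip_width: 1.005
```

Emit:
arm_command --moves '[[[-0.67,-5.12,-4.69,-0.21,0.99,-1.63,1],[-0.67,-5.12,-4.69,-0.21,0.99,-1.63,1],[-0.67,-5.12,-4.69,-0.21,0.99,-1.63,1],[-0.67,-5.12,-4.69,-0.21,0.99,-1.63,1],[-0.67,-5.12,-4.69,-0.21,0.99,-1.63,1],[-0.67,-5.12,-4.69,-0.21,0.99,-1.63,1],[-0.67,-5.12,-4.69,-0.21,0.99,-1.63,1],[0,0,0,0,0,0,1],[0,0,0,0,0,0,1],[0,0,0,0,0,0,1]]]'

```text
clock: 16.9
ee_pos: [403.5, -154.0, 183.8]
tool_rot: [-85.2, -24.8, -17.6]
force: [0.2, -0.7, 0.1]
grip_width: 0.998
```

Run:
```python
from h import *
s=r.sense();p,R=cur();print(s['clock'],p,s['tool_rot'],s['joint_positions'].round(0))
c=snap('wrist','w5'); px,py=ax(PY)
for n,x,z in(('near end top',-95,40),('far top',95,40),('near bottom',-95,-40),('win',-13,30),('win2',13,30),('win3',-13,-12),('mid top',0,40)):
    print(n,np.round(wproj(c,p,R,PC+px*x+[0,0,z]),1))
t,Rn=gr(PC,PY); print(t); plan(p,R,t,Rn,4)
```

```text
16.9 [ 403.45406011 -153.97551428  183.75539201] [-85.24451794 -24.76328635 -17.63880503] [ -29.    8.  134.   33.   17. -132.]
near end top [259.6 211. ]
far top [297.4 370. ]
near bottom [265.9 152.3]
win [279.7 289.4]
win2 [284.6 310.4]
win3 [280.1 253.1]
mid top [282.3 309.9]
[ 458.2237041  -197.31909465   71.19615242]
4 rows [-0.45, -1.48, -1.25] [0.12, 3.201, -0.847] norm cm 3.31
```

View pics/w5.png

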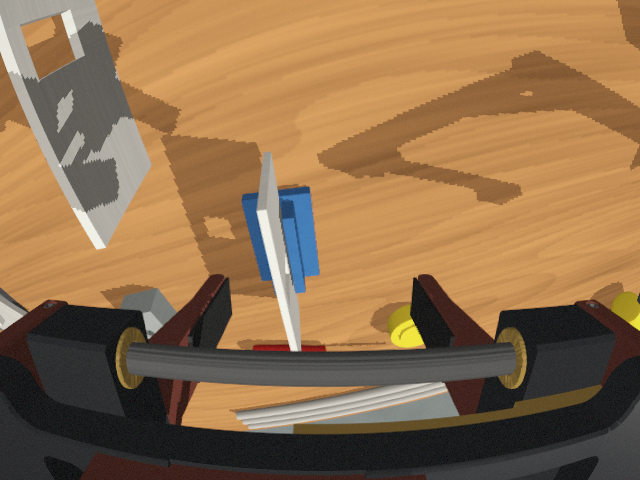

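The view shows the plate upright in the blue rack (near top corner at 264,208), with the large plate to the left and the bystanders clear. The wrist got close to its limits, so I'll use a steeper tool (72°) and approach again.

```bash
sed -i 's/TILT=60/TILT=72/; s/gx=-35/gx=-42/' h.py
python3 - <<'E'
from h import *
p,R=cur();print(p); t,Rn=gr(PC,PY,back=90); print(t); plan(p,R,t,Rn,8)
E
```

```text
[ 403.67038753 -153.98866525  183.88553062]
[ 425.19922936 -190.78007257  157.30142556]
8 rows [-0.3, -0.71, 0.88] [0.227, 0.431, -0.396] norm cm 0.63
```

Emit:
arm_command --moves '[[[-0.3,-0.71,0.88,0.23,0.43,-0.4,1],[-0.3,-0.71,0.88,0.23,0.43,-0.4,1],[-0.3,-0.71,0.88,0.23,0.43,-0.4,1],[-0.3,-0.71,0.88,0.23,0.43,-0.4,1],[-0.3,-0.71,0.88,0.23,0.43,-0.4,1],[-0.3,-0.71,0.88,0.23,0.43,-0.4,1],[-0.3,-0.71,0.88,0.23,0.43,-0.4,1],[-0.3,-0.71,0.88,0.23,0.43,-0.4,1],[0,0,0,0,0,0,1],[0,0,0,0,0,0,1]]]'

```text
clock: 17.78
ee_pos: [425.3, -191.1, 157.3]
tool_rot: [-90.0, -18.0, -11.1]
force: [0.4, 0.4, 0.6]
grip_width: 1.001
```

Run:
```python
from h import *
from cr import crop
s=r.sense();p,R=cur();print(s['clock'],p,s['tool_rot'],s['joint_positions'].round(0))
c=snap('wrist','w6'); px,py=ax(PY)
for n,x,z in(('near end top',-95,40),('mid top',0,40),('near bottom',-95,-40)):
  for y in(-3,3): print(n,np.round(wproj(c,p,R,PC+px*x+py*y+[0,0,z]),1))
t,Rn=gr(PC,PY); print(t); plan(p,R,t,Rn,4)
cv2.imwrite('pics/w6c.png',crop(cv2.imread('pics/w6.png'),240,130,150,150,4))
```

```text
17.7833 [ 425.26285325 -191.05502748  157.29865706] [-90.03703458 -18.00348907 -11.14772454] [ -29.   15.  127.   15.   22. -121.]
near end top [317.4 198.8]
near end top [328.9 198.9]
mid top [317.9 326.7]
mid top [326.9 326.7]
near bottom [318.5 148.3]
near bottom [327.  148.4]
[ 452.48109259 -196.18202696   71.7063391 ]
4 rows [0.01, 0.01, 0.0] [-0.003, 2.249, 0.007] norm cm 2.25
```

View pics/w6c.png

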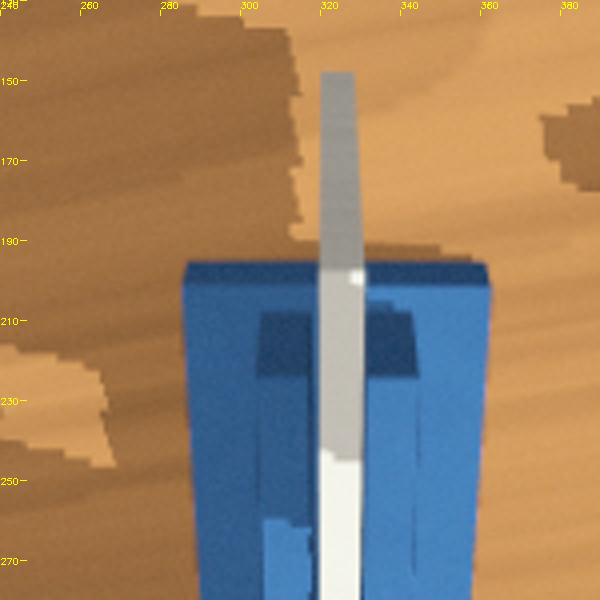

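The predicted and seen near-end edges agree within a pixel (columns 317.5–329 at row 198). Descend and grip.

Emit:
arm_command --moves '[[[0,0,0,0,2.25,0.01,1],[0,0,0,0,2.25,0,1],[0,0,0,0,2.25,0,1],[0,0,0,0,2.25,0,1],[0,0,0,0,0,0,0.7],[0,0,0,0,0,0,0.4],[0,0,0,0,0,0,0.2],[0,0,0,0,0,0,0.12],[0,0,0,0,0,0,0.1],[0,0,0,0,0,0,0.08]]]'

```text
clock: 18.67
ee_pos: [452.2, -196.6, 72.6]
tool_rot: [-90.1, -18.1, -11.1]
force: [0.9, -0.7, -0.2]
grip_width: 0.586
```

Emit:
arm_command --moves '[[[0,0,0,0,0,0,0.06],[0,0,0,0,0,0,0],[0,0,0,0,0,0,0],[0,0,0,0,0,0,0]]]'

```text
clock: 19.0
ee_pos: [451.8, -196.4, 71.5]
tool_rot: [-90.0, -18.0, -11.1]
force: [-0.1, -0.3, 0.4]
grip_width: 0.285
```

Run:
```python
from h import *
p,R=cur(); s=r.sense(); print(s['clock'],p,s['force'],s['wrist_torque'],s['grip_width']); plan(p,R,p+[0,0,110],R)
```

```text
19.0 [ 451.84134034 -196.41491119   71.48152239] [-0.0744456  -0.34677988  0.38597739] [0.08378258 0.12126516 0.03562184] 0.2853337962941452
3 rows [0.0, 0.0, 0.0] [1.132, -3.488, -0.003] norm cm 3.67
```

Emit:
arm_command --moves '[[[0,0,0,0,0,0,0],[0,0,0,0,0,0,0],[0,0,0,0,0,0,0],[0,0,0,0,0,0,0],[0,0,0,0,0,0,0],[0,0,0,0,0,0,0]]]'

```text
clock: 19.5
ee_pos: [451.8, -195.9, 71.3]
tool_rot: [-90.0, -17.9, -11.1]
force: [3.0, 5.7, -0.7]
grip_width: 0.068
```

Emit:
arm_command --moves '[[[0,0,0,0.16,-0.48,0,0],[0,0,0,0.31,-0.95,0,0],[0,0,0,0.46,-1.43,0,0],[0,0,0,0.62,-1.9,0,0],[0,0,0,0.62,-1.9,0,0],[0,0,0,0.62,-1.9,0,0],[0,0,0,0.46,-1.43,0,0],[0,0,0,0.31,-0.95,0,0],[0,0,0,0,0,0,0],[0,0,0,0,0,0,0]]]'

```text
clock: 20.33
ee_pos: [451.8, -196.4, 186.5]
tool_rot: [-90.1, -18.0, -11.1]
force: [-0.1, 0.6, -2.0]
grip_width: 0.067
```

Run:
```python
from h import *
p,R=cur(); s=r.sense(); print(s['clock'],p,s['tool_rot'],s['force'],s['wrist_torque'],s['grip_width'])
a=snap('side','s7');b=snap('top','t7'); c=snap('wrist','w7')
P=np.array([466,-199,150])
u,v=map(int,proj(a,P));x,y=map(int,proj(b,P)); print(u,v,x,y)
from cr import crop
A=crop(cv2.imread('pics/side7.png') if 0 else cv2.imread('pics/s7.png'),u-60,v-60,133,100,3)
B=cv2.imread('pics/w7.png')[130:330,220:420]; cv2.imwrite('pics/c7.png',np.hstack([A,cv2.resize(B,(300,300))]))
```

```text
20.3333 [ 451.80522655 -196.40380499  186.48074579] [-90.06412332 -18.00582069 -11.11871431] [-0.0918241   0.61817832 -2.04817961] [ 0.05929241  0.33977294 -0.03099604] 0.06675302175097936
338 298 376 242
```

View pics/c7.png

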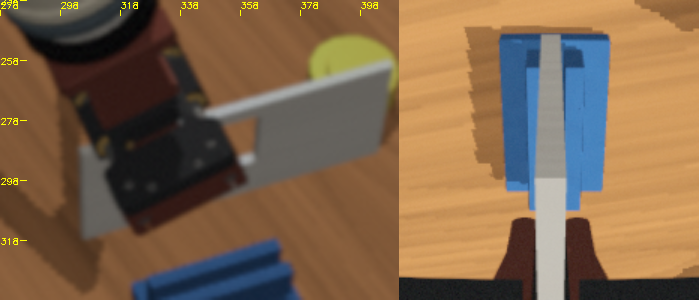

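The crops show the plate in the jaws, window open, its far top corner at side (408,259) and near bottom corner at (305,317). I'll compare those with the no-slip prediction numerically (one view left, kept for later).

```bash
cat >> h.py <<'E'
# plate in tool frame from grip: TCP at grip (451.8,-196.2,71.4), rot (-90,-18,-11.15)
_Rg=Ro.from_euler('xyz',[-90,-18,-11.15],degrees=True)
OFF=_Rg.inv().apply(PC-np.array([451.8,-196.2,71.4])); RP=_Rg.inv()*Ro.from_euler('z',PY,degrees=True)
def plate(p,R): return p+R.apply(OFF), R*RP
E
python3 - <<'E'
from h import *
a=dict(np.load('pics/s7.npz'));b=dict(np.load('pics/t7.npz'));c=dict(np.load('pics/w7.npz'))
p,R=cur(); C,Q=plate(p,R); print(C,Q.as_euler('xyz',degrees=True))
for n,v in(('far top',(95,3,40)),('far top-',(95,-3,40)),('near bot',(-95,-3,-40)),('far bot',(95,-3,-40)),('near top w',(-95,0,40)),('win bl',(13,-3,-12)),('win tl',(13,-3,30))):
    P=C+Q.apply(v); print(n,np.round(proj(a,P),1),np.round(proj(b,P),1),np.round(wproj(c,p,R,P),1))
im=b['pixels'].astype(int)
for row in range(165,275,9): 
    m=np.nonzero(im[row,340:410].min(1)>150)[0]+340; print(row,m.min() if len(m) else 0,m.max() if len(m) else 0,end='; ')
print(); im=a['pixels'].astype(int)
for col in range(372,412,4):
    k=im[235:330,col]; m=np.nonzero((k.max(1)-k.min(1)<25)&(k.min(1)>75))[0]+235; print(col,m.min() if len(m) else 0,m.max() if len(m) else 0,end='; ')
E
```

```text
[ 494.92979702 -204.50209051  165.80911051] [-1.08834839e-02  1.40720508e-01 -1.11868688e+01]
far top [406.  258.6] [390.8 172.5] [326.4 484.4]
far top- [407.5 261. ] [394.1 173.1] [317.3 484.3]
near bot [304.5 318.3] [370.3 277.9] [316.8 153.8]
far bot [402.4 289.6] [389.  181.1] [318.  389.9]
near top w [303.4 288.9] [372.5 276.5] [324.4 251. ]
win bl [362.  292.1] [382.5 220.8] [317.2 352.3]
win tl [363.5 277.1] [384.9 218.1] [316.5 414.6]
165 0 0; 174 392 394; 183 389 392; 192 388 391; 201 386 389; 210 384 387; 219 383 386; 228 379 384; 237 379 382; 246 0 0; 255 368 391; 264 360 364; 273 353 387; 
372 268 325; 376 267 296; 380 265 294; 384 265 293; 388 263 292; 392 262 291; 396 261 290; 400 260 288; 404 259 284; 408 0 0;
```

The plate has not slipped: the far edge is within about 1.5 px of prediction and it is level. Next, carry it to a standoff on the −y side of the hook.

```bash
cat >> h.py <<'E'
def hang(y,z,x=0.,yaw=None):  # TCP pose placing plate centre at stand (x,y) height z
    yaw=SY if yaw is None else yaw
    sx,sy=ax(yaw); Q=Ro.from_euler('z',yaw,degrees=True); R=Q*RP.inv()
    return np.array([PIV[0],PIV[1],0])+sx*x+sy*y+[0,0,z]-R.apply(OFF), R
E
python3 - <<'E'
from h import *
p,R=cur(); t,Rn=hang(-70,138); print(t); plan(p,R,t,Rn,12)
E
```

```text
[544.88443843  60.94435475 157.4       ]
12 rows [0.57, -1.76, -0.01] [0.674, 0.462, 2.155] norm cm 2.3
```

Emit:
arm_command --moves '[[[0.19,-0.59,0,0.22,0.15,0.72,0],[0.38,-1.17,0,0.45,0.31,1.44,0],[0.57,-1.76,-0.01,0.67,0.46,2.15,0],[0.57,-1.76,-0.01,0.67,0.46,2.15,0],[0.57,-1.76,-0.01,0.67,0.46,2.15,0],[0.57,-1.76,-0.01,0.67,0.46,2.15,0],[0.57,-1.76,-0.01,0.67,0.46,2.15,0],[0.57,-1.76,-0.01,0.67,0.46,2.15,0],[0.57,-1.76,-0.01,0.67,0.46,2.15,0],[0.57,-1.76,-0.01,0.67,0.46,2.15,0]]]'

```text
clock: 21.32
ee_pos: [534.2, -6.6, 164.5]
tool_rot: [-90.0, -18.0, 5.7]
force: [0.5, -0.5, -1.8]
grip_width: 0.07
```

Emit:
arm_command --moves '[[[0.57,-1.76,-0.01,0.67,0.46,2.15,0],[0.57,-1.76,-0.01,0.67,0.46,2.15,0],[0.38,-1.17,0,0.45,0.31,1.44,0],[0.19,-0.59,0,0.22,0.15,0.72,0],[0,0,0,0,0,0,0],[0,0,0,0,0,0,0]]]'

```text
clock: 21.82
ee_pos: [548.4, 59.0, 157.9]
tool_rot: [-90.1, -18.0, 11.1]
force: [0.7, -0.8, -2.3]
grip_width: 0.067
```

Run:
```python
from h import *
from cr import crop
p,R=cur(); s=r.sense(); print(s['clock'],p,s['tool_rot'],s['force'],s['joint_positions'].round(0))
c=snap('wrist','w8'); a=snap('side','s8'); b=snap('top','t8')
C,Q=plate(p,R); print('plate',C,Q.as_euler('xyz',degrees=True))
sx,sy=ax(SY); S=PIV-[0,0,160]
W=lambda x,y,z: S+sx*x+sy*y+[0,0,z]
for n,P in(('shank-7,5.5,z60',W(-7,5.5,60)),('shank 13.5 z60',W(-7,13.5,60)),('bottom -13.5',W(-7,-13.5,-10)),('bottom 13.5',W(-7,13.5,-10)),('tip',W(-7,-9.7,23)),('plate near top',C+Q.apply((-95,0,40))),('shank z100',W(-7,9.5,100)),('win tl',C+Q.apply((-13,3,30)))):
    print(n,'wrist',np.round(wproj(c,p,R,P),1),'side',np.round(proj(a,P),1),'top',np.round(proj(b,P),1))
im=lambda n:cv2.imread('pics/'+n+'.png')
w=crop(im('w8'),200,120,200,200,2) 
cv2.imwrite('pics/c8.png',np.vstack([np.hstack([w,crop(im('s8'),255,90,100,100,4)]),np.hstack([crop(im('t8'),140,150,100,50,4),crop(im('t8'),240,150,100,50,4)])]))
```

```text
21.8167 [548.44782471  58.96269274 157.94358978] [-90.06566711 -17.98136895  11.12009621] [ 0.6696049  -0.80013369 -2.26762752] [   4.   20.  117.    5.   24. -102.]
plate [592.11037015  67.62042649 138.52901351] [-0.06247595  0.01856547 11.04980398]
shank-7,5.5,z60 wrist [500.2 436.9] side [292.  151.9] top [190.2 184.1]
shank 13.5 z60 wrist [515.6 434.1] side [289.5 150.1] top [185.9 184.9]
bottom -13.5 wrist [430.8 328.2] side [298.6 181.7] top [207.4 188.6]
bottom 13.5 wrist [475.6 325.7] side [290.4 175.5] top [193.6 191.2]
tip wrist [451.6 375.8] side [297.1 169.1] top [202.3 186. ]
plate near top wrist [324.2 252.1] side [285.6 197.3] top [242.3 223.2]
shank z100 wrist [531.4 516.1] side [290.2 135.5] top [183.2 180.6]
win tl wrist [329.3 387.3] side [315.2 181.7] top [233.7 181.1]
```

View pics/c8.png

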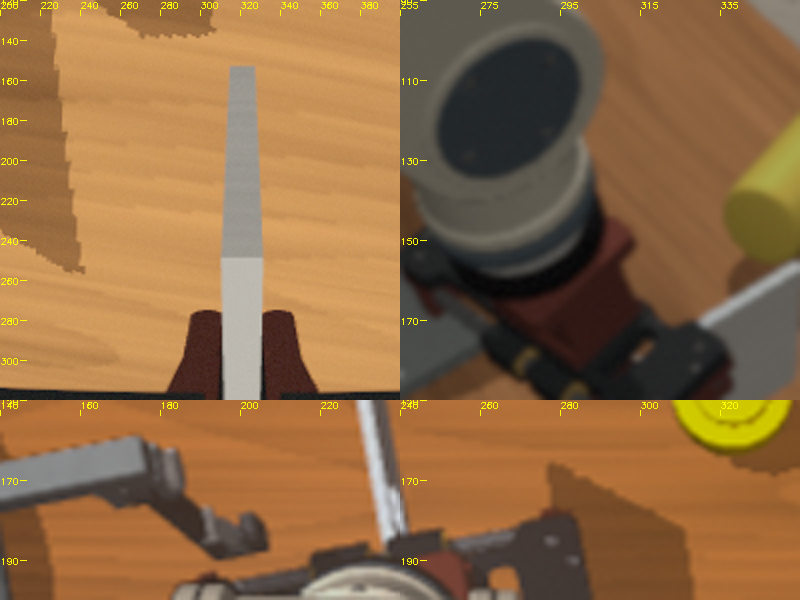

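The crops show the plate clear of the hook on its −y side, end-on and straight in the wrist view, with the hook (top 203–207, 180–187) still. All views are used, so I'll refine the hook's position relative to the plate numerically by silhouette fits.

```bash
cat > fit.py <<'E'
from h import *
from scipy.optimize import minimize
S=PIV-[0,0,160]; sx,sy=ax(SY)
box=lambda x0,x1,y0,y1,z0,z1:[(x,y,z) for x in(x0,x1) for y in(y0,y1) for z in(z0,z1)]
H=[box(-7,7,5.5,13.5,-10,130),box(-7,7,-13.5,13.5,-10,0),box(-7,7,-14,-5.5,-10,20)]
def sil(c,dx,dy,x0,y0,w,h,k=8):
    m=np.zeros((h*k,w*k),np.uint8)
    for b in H:
        q=np.array([proj(c,S+sx*(x+dx)+sy*(y+dy)+[0,0,z]) for x,y,z in b])
        cv2.fillConvexPoly(m,cv2.convexHull(((q-[x0-.5,y0-.5])*k).round().astype(np.int32)),255)
    return cv2.resize(m,(w,h),interpolation=cv2.INTER_AREA)/255.
def fit(c,x0,y0,w,h):
    im=c['pixels'][y0:y0+h,x0:x0+w].astype(float)
    wood=np.median(im.reshape(-1,3),0); 
    sat=(im[:,:,0]-im[:,:,2])/(im.sum(2)+1); m=np.clip(1-sat/np.median(sat),0,1)   # grey hook vs orange wood
    best=min(((((sil(c,dx,dy,x0,y0,w,h)-np.where(m>.5,1,m))**2).sum(),dx,dy) for dx in np.arange(-6,6.1,1) for dy in np.arange(-6,6.1,1)))
    return np.round(best,2),m.round(1)
E
python3 - <<'E'
from fit import *
for n,win in(('t7',(188,172,30,20)),('t8',(188,172,26,16)),('s7',(285,140,30,45))):
    c=dict(np.load('pics/'+n+'.npz')); b,m=fit(c,*win); print(n,b)
    if n!='t8': print('\n'.join(''.join('#' if v>.6 else '+' if v>.3 else '.' for v in row) for row in m))
# plate top edge offset in t8
p,R=cur(); C,Q=plate(p,R); c=dict(np.load('pics/t8.npz')); im=c['pixels'].astype(int)
for x in(90,75,60,45):
    a=proj(c,C+Q.apply((x,-3,40)));b=proj(c,C+Q.apply((x,3,40))); row=int(round((a[1]+b[1])/2)); k=im[row,215:260].min(1)
    print(row,'pred',round(b[0],1),round(a[0],1),k[int(b[0])-215-5:int(a[0])-215+7].tolist(),'from',int(b[0])-5)
E
```

```text
t7 [29.39  4.    1.  ]
..............................
..............................
..............................
..............................
...+..........................
+.+##.........................
++###+......+++...............
++####+.....###+..............
+++####+++..+###+.............
+++#######++####+.............
+++#############++............
+++#############++............
+++##########+##++............
.+###########+++++............
..+##++++#####+++++...........
...++++++#####++++............
.....++++#++++................
......+++.....................
..............................
..............................
t8 [16.45  3.    1.  ]
s7 [315.76   6.     5.  ]
..............................
..............................
..............................
..............................
..............................
..............................
..............................
..............................
..............................
..............................
..............................
..............................
..............................
.....
[... 671 characters left out ...]
.....
..............................
..............................
..............................
..............................
..............................
..............................
..............................
..............................
..............................
..............................
126 pred 223.9 227.0 [53, 53, 53, 53, 53, 53, 99, 173, 205, 195, 146, 67, 54, 53, 54, 53] from 218
134 pred 225.2 228.4 [52, 53, 52, 53, 53, 59, 153, 205, 205, 172, 95, 76, 77, 70, 56] from 220
142 pred 226.6 229.8 [54, 54, 52, 50, 49, 50, 106, 178, 206, 190, 134, 77, 77, 73, 61] from 221
149 pred 228.0 231.2 [58, 57, 55, 53, 53, 88, 167, 205, 202, 159, 78, 78, 77, 67, 55] from 223
```

Run:
```python
from fit import *
c=dict(np.load('pics/t7.npz')); x0,y0,w,h=190,172,28,18
im=c['pixels'][y0:y0+h,x0:x0+w,0].astype(float); print(im[6:17,:20].astype(int))
hi=np.median(im)
for lo in(60,90):
    m=np.clip((hi-im)/(hi-lo),0,1)
    res=sorted((((sil(c,dx,dy,x0,y0,w,h)-m)**2).sum(),dx,dy) for dx in np.arange(-4,6.1,.5) for dy in np.arange(-4,4.1,.5))[:3]; print(np.round(res,2).tolist())
p,R=cur()
print(p,r.sense()['clock'],(p-PIV)@sx,(p-PIV)@sy)
t,Rn=hang(-35,138,.7); plan(p,R,t,Rn,5)
t2,_=hang(1,138,.7); plan(t,Rn,t2,Rn,9)
```

```text
[[ 91 125 126 139 170 178 178 178 178 164 139 126 118 123 159 179 179 180
  180 179]
 [ 75 111 124 115 127 150 172 182 181 155 105  93  87  82 113 161 183 184
  183 184]
 [ 63 103 126 106  95 109 123 134 165 163 112  95  89  77  76 115 164 188
  188 188]
 [ 61 103 128 108  90  93  94  97 122 125  97  94  91  78  68  73 143 187
  187 187]
 [ 60  94 123 111  92  92  93  93  97  93  80  87  91  79  69  64 118 166
  178 179]
 [ 63  82 113 116  97  92  91  93  90  90  83  76  80  76  68  64  97 151
  177 178]
 [ 62  87 118 122 103  91  92  92  89  85  78  72  75  75  69  66  93 151
  184 184]
 [ 77  95 102  95  82  78  85  90  90  84  73  69  68  66  66  65  80 147
  188 188]
 [ 77  75  72  68  65  65  73  79  83  81  75  72  66  64  65  64  67 140
  186 186]
 [131  71  62  63  62  63  66  74  78  78  77  77  71  65  64  65  85 148
  184 184]
 [177 141  87  63  62  62  67  71  69  68  68  76  95 106 120 149 167 178
  188 187]]
[[13.2, 2.5, 0.5], [13.39, 2.5, 1.0], [13.6, 2.0, 0.0]]
[[7.2, 2.5, 0.0], [7.36, 2.5, 0.5], [7.65, 2.0, 0.0]]
[548.63882032  58.04249783 158.45493012] 21.9667 -41.38702935881123 -73.7148337946157
5 rows [0.02, -0.01, 0.01] [-0.052, 0.005, 0.771] norm cm 0.77
9 rows [0.0, 0.0, 0.0] [0.0, 0.0, 0.4] norm cm 0.4
```

Emit:
arm_command --moves '[[[0.02,-0.01,0.01,-0.05,0,0.5,0],[0.02,-0.01,0.01,-0.05,0,0.85,0],[0.02,-0.01,0.01,-0.05,0,1,0],[0.02,-0.01,0.01,-0.05,0,0.9,0],[0,0,0,-0.05,0,0.6,0],[0,0,0,0,0,0,0],[0,0,0,0,0,0,0],[0,0,0,0,0,0,0]]]'

```text
clock: 22.63
ee_pos: [539.2, 95.8, 157.8]
tool_rot: [-90.0, -18.0, 11.1]
force: [0.1, 0.3, -1.9]
grip_width: 0.063
```

Run:
```python
from fit import *
p,R=cur(); s=r.sense(); C,Q=plate(p,R); v=C-PIV; print(s['clock'],'stand x,y,z',v@sx,v@sy,C[2],Q.as_euler('xyz',degrees=True),s['force'])
t,Rn=hang(1,138,.7); plan(p,R,t,Rn,12)
# check hook stillness by top cam
c0=r.read_camera('top')['pixels'][172:190,190:218].astype(int)
print([round(float(np.abs(r.read_camera('top')['pixels'][172:190,190:218].astype(int)-c0).mean()),2) for i in range(6)])
```

```text
22.6333 stand x,y,z 1.1283387468799124 -34.638229650736555 138.45416083846607 [-7.68163064e-03 -2.03996008e-02  1.10667894e+01] [ 0.07234673  0.28614525 -1.89150187]
12 rows [-0.0, 0.01, 0.0] [-0.004, 0.003, 0.297] norm cm 0.3
[1.05, 1.76, 2.06, 1.88, 1.7, 1.17]
```

Emit:
arm_command --moves '[[[0,0,0,0,0,0.3,0],[0,0,0,0,0,0.3,0],[0,0,0,0,0,0.3,0],[0,0,0,0,0,0.3,0],[0,0,0,0,0,0.3,0],[0,0,0,0,0,0.3,0]]]'

```text
clock: 23.48
ee_pos: [535.6, 114.2, 157.8]
tool_rot: [-90.0, -18.0, 11.1]
force: [-0.3, -0.0, -1.8]
grip_width: 0.067
```

Emit:
arm_command --moves '[[[0,0,0,0,0,0.3,0],[0,0,0,0,0,0.3,0],[0,0,0,0,0,0.3,0],[0,0,0,0,0,0.3,0],[0,0,0,0,0,0.3,0],[0,0,0,0,0,0.26,0],[0,0,0,0,0,0,0],[0,0,0,0,0,0,0],[0,0,0,0,0,0,0]]]'

```text
clock: 24.23
ee_pos: [532.4, 130.3, 157.7]
tool_rot: [-90.0, -18.0, 11.1]
force: [1.0, -7.3, -2.1]
grip_width: 0.065
```

```bash
cat > st.py <<'E'
from fit import *
p,R=cur(); s=r.sense(); C,Q=plate(p,R); v=C-PIV
print(s['clock'],'stand x,y,z',round(v@sx,2),round(v@sy,2),round(C[2],2),'F stand',np.round([s['force']@sx,s['force']@sy,s['force'][2]],2),'T',s['wrist_torque'].round(2),Q.as_euler('xyz',degrees=True).round(2))
E
python3 - <<'E'
from st import *
plan(p,R,p-np.array([0,0,10]),R,1)
E
```

```text
24.2333 stand x,y,z 0.97 0.45 138.32 F stand [-0.42 -7.4  -2.1 ] T [-1.13  0.1  -0.76] [-0.03 -0.   11.01]
1 rows [0.0, 0.0, 0.0] [-0.309, 0.951, 0.001] norm cm 1.0
```

A 7 N side contact, most likely the keeper. I'll back off 0.8 mm and start down.

Emit:
arm_command --moves '[[[0,0,0,0,0,-0.08,0],[0,0,0,-0.06,0.19,0,0],[0,0,0,-0.06,0.19,0,0],[0,0,0,-0.06,0.19,0,0],[0,0,0,0,0,0,0],[0,0,0,0,0,0,0]]]'

```text
clock: 24.73
ee_pos: [533.4, 129.9, 152.3]
tool_rot: [-90.0, -18.1, 11.1]
force: [0.9, -8.2, 2.2]
grip_width: 0.067
```

```bash
python3 st.py
```

```text
24.7333 stand x,y,z 1.95 -0.11 132.99 F stand [-0.72 -8.23  2.15] T [-1.01 -0.25 -0.74] [-0.02 -0.13 11.02]
```

Emit:
arm_command --moves '[[[0,0,0,-0.03,0.1,0,0],[0,0,0,-0.03,0.1,0,0],[0,0,0,-0.03,0.1,0,0],[0,0,0,-0.03,0.1,0,0],[0,0,0,0,0,0,0]]]'

```text
clock: 25.15
ee_pos: [533.7, 130.0, 148.2]
tool_rot: [-90.0, -18.2, 11.1]
force: [1.6, -6.7, 1.7]
grip_width: 0.067
```

```bash
python3 st.py
```

```text
25.15 stand x,y,z 2.28 -0.07 128.96 F stand [ 0.31 -6.87  1.7 ] T [-0.94 -0.29 -0.72] [-1.000e-02 -1.600e-01  1.103e+01]
```

Emit:
arm_command --moves '[[[0,0,0,-0.08,0.07,0,0],[0,0,0,-0.08,0.07,0,0],[0,0,0,-0.06,0.08,0,0],[0,0,0,-0.03,0.1,0,0],[0,0,0,-0.03,0.1,0,0],[0,0,0,0,0,0,0]]]'

```text
clock: 25.65
ee_pos: [532.2, 129.8, 143.3]
tool_rot: [-90.0, -18.1, 11.1]
force: [1.3, -6.6, 2.3]
grip_width: 0.065
```

```bash
python3 st.py
```

```text
25.65 stand x,y,z 0.76 0.01 123.98 F stand [ 0.01 -6.74  2.35] T [-0.86 -0.27 -0.67] [-1.000e-02 -1.400e-01  1.103e+01]
```

Emit:
arm_command --moves '[[[0,0,0,-0.03,0.1,0,0],[0,0,0,-0.03,0.1,0,0],[0,0,0,-0.03,0.1,0,0],[0,0,0,-0.03,0.1,0,0],[0,0,0,-0.03,0.1,0,0],[0,0,0,0,0,0,0]]]'

```text
clock: 26.15
ee_pos: [532.1, 129.8, 137.8]
tool_rot: [-90.0, -18.1, 11.1]
force: [0.8, -6.8, 0.6]
grip_width: 0.067
```

```bash
python3 st.py
```

```text
26.15 stand x,y,z 0.61 0.01 118.51 F stand [-0.55 -6.86  0.58] T [-0.82 -0.14 -0.57] [-1.000e-02 -1.000e-01  1.103e+01]
```

Emit:
arm_command --moves '[[[0,0,0,-0.03,0.1,0,0],[0,0,0,-0.03,0.1,0,0],[0,0,0,-0.03,0.1,0,0],[0,0,0,-0.03,0.1,0,0],[0,0,0,-0.03,0.1,0,0],[0,0,0,0,0,0,0]]]'

```text
clock: 26.65
ee_pos: [532.1, 129.8, 132.5]
tool_rot: [-90.0, -18.1, 11.1]
force: [1.2, -6.4, 0.6]
grip_width: 0.065
```

```bash
python3 st.py
```

```text
26.65 stand x,y,z 0.65 0.02 113.19 F stand [-0.01 -6.48  0.6 ] T [-0.88 -0.1  -0.62] [-1.000e-02 -9.000e-02  1.103e+01]
```

Emit:
arm_command --moves '[[[0,0,0,-0.02,0.05,0,0],[0,0,0,-0.01,0.05,0,0],[0,0,0,-0.02,0.05,0,0],[0,0,0,-0.01,0.05,0,0],[0,0,0,0,0,0,0]]]'

```text
clock: 27.07
ee_pos: [531.5, 130.2, 130.1]
tool_rot: [-90.0, -18.0, 11.1]
force: [0.2, 0.4, -1.9]
grip_width: 0.062
```

```bash
python3 st.py
```

```text
27.0667 stand x,y,z 0.03 0.59 110.69 F stand [ 0.23  0.34 -1.93] T [-0.02  0.36 -0.01] [ 0.   -0.   11.08]
```

The keeper has snapped clear: side force 0, only the plate's weight on the wrist. Now press gently onto the floor.

Emit:
arm_command --moves '[[[0,0,0,-0.01,0.04,0,0],[0,0,0,-0.01,0.03,0,0],[0,0,0,-0.01,0.02,0,0],[0,0,0,-0.01,0.02,0,0],[0,0,0,0,0,0,0]]]'

```text
clock: 27.48
ee_pos: [531.7, 130.3, 129.2]
tool_rot: [-90.0, -18.0, 11.1]
force: [-1.1, 0.4, -0.3]
grip_width: 0.065
```

```bash
python3 st.py
```

```text
27.4833 stand x,y,z 0.26 0.65 109.79 F stand [-1.03  0.63 -0.34] T [0.11 0.21 0.1 ] [-0.   -0.04 11.1 ]
```

Contact begins (−2 → −0.3 N). More, in small steps.

Emit:
arm_command --moves '[[[0,0,0,-0.01,0.02,0,0],[0,0,0,0,0.02,0,0],[0,0,0,-0.01,0.02,0,0],[0,0,0,0,0,0,0],[0,0,0,0,0,0,0]]]'

```text
clock: 27.9
ee_pos: [532.1, 130.3, 129.0]
tool_rot: [-90.0, -18.1, 11.1]
force: [0.3, 1.5, 6.1]
grip_width: 0.069
```

```bash
python3 st.py
```

```text
27.9 stand x,y,z 0.77 0.59 109.67 F stand [0.6  1.44 6.11] T [ 0.45 -0.37  0.15] [ 0.   -0.11 11.09]
```

Emit:
arm_command --moves '[[[0,0,0,-0.01,0.02,0,0],[0,0,0,0,0.02,0,0],[0,0,0,0,0,0,0],[0,0,0,0,0,0,0]]]'

```text
clock: 28.23
ee_pos: [532.6, 130.4, 128.9]
tool_rot: [-90.0, -18.2, 11.1]
force: [-0.0, 3.2, 6.9]
grip_width: 0.067
```

```bash
python3 st.py
```

```text
28.2333 stand x,y,z 1.29 0.62 109.68 F stand [0.6  3.14 6.86] T [ 0.48 -0.42  0.23] [ 0.   -0.18 11.09]
```

Emit:
arm_command --moves '[[[0,0,0,-0.02,0.02,-0.01,0],[0,0,0,-0.02,0.02,0,0],[0,0,0,0,0,0,0],[0,0,0,0,0,0,0]]]'

```text
clock: 28.57
ee_pos: [532.9, 130.4, 128.8]
tool_rot: [-90.0, -18.3, 11.1]
force: [0.0, 3.2, 8.9]
grip_width: 0.068
```

```bash
python3 st.py; python3 st.py
```

```text
28.5667 stand x,y,z 1.56 0.57 109.62 F stand [0.62 3.18 8.88] T [ 0.56 -0.56  0.32] [ 1.00e-02 -2.50e-01  1.11e+01]
28.5667 stand x,y,z 1.56 0.57 109.62 F stand [0.62 3.18 8.88] T [ 0.56 -0.56  0.32] [ 1.00e-02 -2.50e-01  1.11e+01]
```

Emit:
arm_command --moves '[[[0,0,0,-0.01,0.03,0,0],[0,0,0,0,0,0,0],[0,0,0,0,0,0,0],[0,0,0,0,0,0,0]]]'

```text
clock: 28.9
ee_pos: [533.2, 130.5, 128.7]
tool_rot: [-90.0, -18.3, 11.1]
force: [-0.8, 3.8, 10.3]
grip_width: 0.068
```

```bash
python3 st.py
```

```text
28.9 stand x,y,z 1.87 0.6 109.58 F stand [-0.03  3.83 10.32] T [ 0.58 -0.7   0.32] [ 1.00e-02 -3.00e-01  1.11e+01]
```

Emit:
arm_command --moves '[[[0,0,0,0,0.01,0,0],[0,0,0,0,0,0,0],[0,0,0,0,0,0,0],[0,0,0,0,0,0,0],[0,0,0,0,0,0,0],[0,0,0,0,0,0,0]]]'

```text
clock: 29.4
ee_pos: [533.3, 130.5, 128.7]
tool_rot: [-90.0, -18.3, 11.1]
force: [-0.4, 2.6, 10.5]
grip_width: 0.066
```

Emit:
arm_command --moves '[[[0,0,0,0,0,0,0],[0,0,0,0,0,0,0],[0,0,0,0,0,0,0],[0,0,0,0,0,0,0],[0,0,0,0,0,0,0],[0,0,0,0,0,0,0]]]'

```text
clock: 29.9
ee_pos: [533.2, 130.5, 128.7]
tool_rot: [-90.0, -18.3, 11.1]
force: [-0.7, 2.9, 9.5]
grip_width: 0.064
```

```bash
python3 st.py
```

```text
29.9 stand x,y,z 1.95 0.6 109.52 F stand [-0.12  3.    9.46] T [ 0.62 -0.72  0.29] [ 1.00e-02 -3.00e-01  1.11e+01]
```

Emit:
arm_command --moves '[[[0,0,0,-0.01,0.02,-0.01,0],[0,0,0,0,0,0,0],[0,0,0,0,0,0,0],[0,0,0,0,0,0,0],[0,0,0,0,0,0,0]]]'

```text
clock: 30.32
ee_pos: [533.4, 130.5, 128.6]
tool_rot: [-90.0, -18.3, 11.2]
force: [-1.4, 3.6, 11.3]
grip_width: 0.065
```

Emit:
arm_command --moves '[[[0,0,0,0,0,0,0],[0,0,0,0,0,0,0],[0,0,0,0,0,0,0],[0,0,0,0,0,0,0],[0,0,0,0,0,0,0]]]'

```text
clock: 30.73
ee_pos: [533.4, 130.5, 128.6]
tool_rot: [-90.0, -18.3, 11.1]
force: [-0.6, 3.3, 11.0]
grip_width: 0.063
```

Emit:
arm_command --moves '[[[0,0,0,0.01,-0.03,0,0],[0,0,0,0.01,-0.03,0,0],[0,0,0,0.01,-0.03,0,0],[0,0,0,0.01,-0.03,0,0],[0,0,0,0,0,0,0],[0,0,0,0,0,0,0]]]'

```text
clock: 31.23
ee_pos: [532.1, 130.2, 128.8]
tool_rot: [-90.0, -18.1, 11.2]
force: [-1.6, 4.1, 5.3]
grip_width: 0.068
```

```bash
python3 st.py
```

```text
31.2333 stand x,y,z 0.72 0.53 109.56 F stand [-0.78  4.31  5.28] T [ 0.68 -0.27  0.36] [ 0.   -0.14 11.1 ]
```

Emit:
arm_command --moves '[[[0,0,0,0.01,-0.03,0.02,0],[0,0,0,0,-0.02,0.01,0],[0,0,0,0,0,0,0],[0,0,0,0,0,0,0]]]'

```text
clock: 31.57
ee_pos: [531.5, 130.2, 128.9]
tool_rot: [-90.0, -18.1, 11.1]
force: [0.3, 2.7, 4.8]
grip_width: 0.067
```

Run:
```python
from st import *
c0=snap('top','t9'); 
# visible hook/plate motion check baseline
print(r.sense()['clock'])
```

```text
31.5667 stand x,y,z 0.11 0.57 109.56 F stand [0.82 2.54 4.79] T [ 0.44 -0.22  0.21] [-0.   -0.06 11.08]
31.6167
```

Emit:
arm_command --moves '[[[0,0,0,0.01,-0.03,0.02,0],[0,0,0,0.01,-0.02,0.01,0],[0,0,0,0,0,0,0],[0,0,0,0,0,0,0]]]'

```text
clock: 31.95
ee_pos: [531.0, 130.2, 129.0]
tool_rot: [-90.0, -18.0, 11.1]
force: [0.4, 0.5, 2.6]
grip_width: 0.065
```

```bash
python3 st.py
```

```text
31.95 stand x,y,z -0.41 0.71 109.62 F stand [0.53 0.44 2.62] T [ 0.11 -0.18 -0.01] [-1.000e-02  1.000e-02  1.107e+01]
```

Emit:
arm_command --moves '[[[0,0,0,0.05,-0.01,0,0],[0,0,0,0.04,-0.01,0,0],[0,0,0,0,0,0,0],[0,0,0,0,0,0,0]]]'

```text
clock: 32.28
ee_pos: [531.4, 130.3, 129.2]
tool_rot: [-90.0, -17.9, 11.1]
force: [0.5, 0.0, -1.8]
grip_width: 0.063
```

Emit:
arm_command --moves '[[[0,0,0,0,0,0,0.08],[0,0,0,0,0,0,0.09],[0,0,0,0,0,0,0.11],[0,0,0,0,0,0,0.15],[0,0,0,0,0,0,0.22],[0,0,0,0,0,0,0.3],[0,0,0,0,0,0,0.4],[0,0,0,0,0,0,0.5]]]'

```text
clock: 32.95
ee_pos: [531.9, 130.6, 129.7]
tool_rot: [-90.0, -18.0, 11.1]
force: [-0.3, 0.5, 0.2]
grip_width: 0.404
```

Run:
```python
from st import *
f=[]
for i in range(12):
    f.append(r.read_camera('wrist')['pixels'].astype(int))
np.save('pics/g.npy',np.array(f).astype(np.uint8))
k=np.array(f)
for row in (165,185,205,225,245):
    print(row,[ (lambda m:(int(m.min()),int(m.max())) if len(m) else None)(np.nonzero((x[row,290:360].max(1)-x[row,290:360].min(1))<25)[0]+290) for x in k[[0,3,6,9,11]]])
for col in(322,): print([ (np.nonzero((x[130:300,col].max(1)-x[130:300,col].min(1))<25)[0]+130).min() for x in k])
```

```text
32.95 stand x,y,z 0.57 0.86 110.27 F stand [-0.22  0.56  0.15] T [0.02 0.17 0.05] [-0.000e+00 -1.000e-02  1.108e+01]
165 [(315, 326), (315, 326), (315, 326), (315, 326), (315, 326)]
185 [(314, 327), (314, 327), (314, 327), (314, 327), (314, 327)]
205 [(313, 328), (313, 328), (313, 328), (313, 328), (313, 328)]
225 [(312, 329), (312, 329), (312, 329), (312, 329), (312, 329)]
245 [(311, 330), (311, 330), (311, 330), (311, 330), (312, 330)]
[np.int64(154), np.int64(153), np.int64(153), np.int64(153), np.int64(152), np.int64(153), np.int64(153), np.int64(154), np.int64(155), np.int64(155), np.int64(156), np.int64(156)]
```

The plate is released; its near end moves only about ±2 px (roughly ±1 mm). Opening fully and backing out along the tool.

Emit:
arm_command --moves '[[[0,0,0,0,0,0,0.7],[0,0,0,0,0,0,0.9],[0,0,0,0,0,0,1],[0,0,0,0,0,0,1],[0,0,0,0,-1,0,1],[0,0,0,0,-2,0,1],[0,0,0,0,-2,0,1],[0,0,0,0,-2,0,1],[0,0,0,0,-2,0,1],[0,0,0,0,-2,0,1]]]'

```text
clock: 34.38
ee_pos: [497.9, 123.9, 235.7]
tool_rot: [-90.0, -18.0, 11.1]
force: [0.8, -0.2, -0.4]
grip_width: 0.998
```

Run:
```python
from h import *
p,R=cur(); s=r.sense(); print(s['clock'],p,s['force'],s['grip_width'])
sx,sy=ax(SY); plan(p,R,p-sx*150+np.array([0,0,60]),R,6)
```

```text
34.3833 [497.87088818 123.85174058 235.73971967] [ 0.83806294 -0.19893111 -0.44704981] 0.9978998490773047
6 rows [0.0, 0.0, 0.0] [-2.068, -1.724, 0.006] norm cm 2.69
```

Emit:
arm_command --moves '[[[0,0,0,-2.07,-1.72,0,1],[0,0,0,-2.07,-1.72,0,1],[0,0,0,-2.07,-1.72,0,1],[0,0,0,-2.07,-1.72,0,1],[0,0,0,-2.07,-1.72,0,1],[0,0,0,0,0,0,1],[0,0,0,0,0,0,1],[0,0,0,0,0,0,1],[0,0,0,0,0,0,1]]]'

```text
clock: 35.13
ee_pos: [376.6, 100.0, 284.1]
tool_rot: [-90.0, -18.0, 11.1]
force: [0.2, -0.4, -0.9]
grip_width: 0.999
```

Run:
```python
from fit import *
p,R=cur(); print(r.sense()['clock'],p)
C=PIV+sx*.6+sy*.7; C[2]=110
ends=[]
for i in range(14):
    b=r.read_camera('top'); im=b['pixels'].astype(int)
    a=proj(b,C+sx*95+[0,0,40]); x=int(a[0]); y=int(a[1])
    k=im[y-12:y+10,x-3:x+4].min(2).max(1); e=np.interp(125,k[:14],np.arange(14)) if 1 else 0
    ends.append(round(float(e)+y-12,2))
print('far top end row pred',a,'seen',ends)
im=b['pixels'].astype(int)
for X in(90,60,30,-30,-60,-90):
    q=proj(b,C+sx*X+[0,0,40]); row=int(round(q[1])); k=im[row,int(q[0])-8:int(q[0])+9].min(1); m=np.nonzero(k>125)[0]; print(X,np.round(q,1),(m+int(q[0])-8).tolist())
a=r.read_camera('side'); im=a['pixels'].astype(int)
for X in(-90,-60,-30,30,60,90):
    t=proj(a,C+sx*X-sy*3+[0,0,40]);q=proj(a,C+sx*X-sy*3-[0,0,40]); col=int(round((t[0]+q[0])/2))
    k=im[int(t[1])-15:int(q[1])+15,col]; m=np.nonzero((k.max(1)-k.min(1)<25)&(k.min(1)>70))[0]; print(X,'pred',np.round(t,1),np.round(q,1),'col',col,(m.min()+int(t[1])-15,m.max()+int(t[1])-15) if len(m) else None)
# bystanders: difference against first pictures
for n,im in(('top',b['pixels']),('side',a['pixels'])):
    o=np.load('pics/'+n+'0.npz')['pixels'].astype(int); 
    for nm,P in(('tape',(675,-99,20)),('bits',(554,-389,25)),('driver1',(725,-146,8)),('driver2',(663,-305,8))):
        u,v=map(int,proj(b if n=='top' else a,np.array(P,float))); 
        print(n,nm,round(float(np.abs(im[v-15:v+15,u-15:u+15].astype(int)-o[v-15:v+15,u-15:u+15]).mean()),2),end=' | ')
```

```text
35.1333 [376.59228498 100.0303077  284.1364919 ]
far top end row pred (np.float64(189.13812721710076), np.float64(135.97319366536175)) seen [134.89, 134.62, 134.63, 134.72, 134.89, 135.1, 135.25, 135.37, 135.46, 135.56, 135.56, 135.56, 135.47, 135.41]
90 [189.6 138.5] [189, 190, 191, 192]
60 [192.2 153.7] [192, 193, 194]
30 [194.8 169. ] [194, 195, 196, 197]
-30 [200.2 199.7] [200, 201, 202, 203]
-60 [202.8 215.2] [202, 203, 204, 205]
-90 [205.5 230.8] [206, 207]
-90 pred [265.  189.6] [267.2 216.9] col 266 (np.int64(174), np.int64(216))
-60 pred [276.1 183.1] [277.8 210.4] col 277 (np.int64(180), np.int64(210))
-30 pred [287.  176.7] [288.2 204. ] col 288 (np.int64(173), np.int64(203))
30 pred [308.1 164.4] [308.3 191.7] col 308 (np.int64(162), np.int64(191))
60 pred [318.3 158.4] [318.1 185.7] col 318 (np.int64(156), np.int64(184))
90 pred [328.4 152.5] [327.7 179.8] col 328 (np.int64(151), np.int64(178))
top tape 1.4 | top bits 1.55 | top driver1 1.3 | top driver2 1.29 | side tape 2.76 | side bits 2.74 | side driver1 2.57 | side driver2 2.22 |
```

Everything checks out: plate level and home, swing about ±0.005 rad, bystanders unmoved.

```bash
python3 -c "
from station import r
print(r.close_job())"
```

```text
the job is handed in; nothing more can be done
None
```

The plate is hanging home on the hook, and the job was handed in at about 36 s of the 69 s allowed.

- **Stilling the hook:** I straddled the swinging shank with open jaws and closed them slowly until the hook was at rest, at about ±0.005 rad. The plate was still in the rack then.
- **Hanging the plate:** I gripped the smaller white plate near its window, brought it in over the tip and pressed it down past the keeper. The side force dropped from about 6.5 N to 0 as the keeper snapped back. I then pressed it onto the floor.
- **Proof push:** For over a second the wrist read about 9.5–11.3 N upward. With the plate's 2 N, that puts about 12–13 N on the hook. No reading near the hook went above about 11.3 N, but readings come only at the end of each move call, so a short peak between them would not show.
- **Last checks:**
  - The plate's lower edge was within about 1–2 px of the level, home pose along its whole length.
  - The remaining swing was about ±0.005 rad.
  - Small picture patches at the tape, bit block and screwdriver were unchanged apart from image noise.
  - The gripper was open and well clear.
- **What disagreed or is inferred:** The silhouette fit placed the hook 2–3 mm further along x than the jaws showed, so I went by the jaws. That the keeper sits above the bridge was inferred from the force drop and the plate's height, since I had no picture views left to see it directly.

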